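# Lock the sterilizer lid with its spring clip

### The job

Shut the sterilizer's lid so that its forked tongue drops around the upright lock pin, then take the loose spring clip and push it level over the pin, mouth first and towards the box, between the tongue and the pin's head, until its legs snap past the pin and it is fully home; let go of it there. The pin sits in a slot and may stand up to 15 mm nearer or farther than mid-slot, so feel for it: push slowly and never force it, it takes up to about 11 N to snap over, and once home do not press on with more than 5 N. Leave the glass tumbler where it is.

Things in the scene. Friction and masses are not known exactly. Their poses are not given: they have to be found in the camera images.
- sterilizer: white open-topped box 180 (x) x 240 (y) x 108 (z) mm, fixed to the dresser top; origin at the centre of its underside; its front with the lock pin faces its own -x (towards the robot), z up
- lock (a point): mid-slot of the bracket that carries the upright steel lock pin: 117 mm in front of the sterilizer's centre, 126 mm up (mid-neck), axes as the sterilizer's. Pin shank 10 mm thick, head 15 mm thick from 139 to 146 mm above the dresser. The pin is clamped up to 15 mm nearer or farther than this along x (not measured; exact along y). Pushed along x it gives 1 mm per 8 N and springs back
- lid (a joint): lid angle in rad: 0 shut, about 1 standing open; hinge along y at lid_hinge; stiff, it stays where it is left; a push of 3 N at its front edge moves it
- lid_hinge (a point): point on the lid's hinge line, in the middle of the box's far top edge, 108 mm above the dresser
- lid_front (a point): point on the upper face of the 8 mm thick lid, mid-width, 165 mm from the hinge line (front edge at 180 mm; two 12 mm wide tongue prongs, 22 mm apart, reach 242 mm); shut, this face is 116 mm above the dresser and the clip goes over it; a 90 x 160 mm panel, 8 mm higher, lies 20 to 110 mm from the hinge
- clip_grip (a point): centre of the upright flat white grip of the loose spring clip, 22 (x) x 12 (y) x 36 mm; its top is 46 mm and this point 31 mm above the clip's underside. Clip axes: x towards its open mouth, z up. Below the grip the clip body is 30 mm wide (y) and 10 mm high. It lies flat on the dresser; 60 g
- clip_pocket (a point): where the pin's axis is when the clip is home: 22 mm along clip x from the grip's centre, 26 mm below it, mid-height of the 8 mm high steel legs, which reach 23 mm past it; the flared mouth takes a pin up to 6 mm off centre. Pushing on takes 6 to 11 N, most when the pin is about 5 mm short of home; then the load drops, even pulls, and the clip jumps home to a solid stop
- tip_l (a point): tip of the clip's left (+y) sprung leg; the two tips are 27 mm apart when the clip is free, about 31.5 mm with the pin home, 38 mm with the pin between the humps
- tip_r (a point): tip of the clip's right (-y) sprung leg
- tumbler: frosted glass tumbler, diameter 72 mm, 95 mm tall, origin at the centre of its underside; to be left alone
Mind the look-alikes: they are no part of the job. What is shaped like the part that bears clip_grip but purple is not meant.

How it is judged:
On the way:
1. the lid is shut (within 0.04 rad) (value of joint lid below 0.04 rad), for 0.1 s.
At the end, for the whole second after the job is handed in: Lid shut (within 0.04 rad); the released clip sits on the pin above the tongue, level within 0.3 rad, pocket within 18 mm along the push, 5 mm sideways, 9 mm down or 12 mm up of the lock point, leg tips 29.2 to 34.5 mm apart; tumbler upright, moved under 30 mm (value of joint lid below 0.04 rad and x of clip_pocket in the frame of lock between -0.018 and 0.018 m and y of clip_pocket in the frame of lock between -0.005 and 0.005 m and z of clip_pocket in the frame of lock between -0.009 and 0.012 m and distance between tip_l and tip_r between 0.0292 and 0.0345 m and angle between clip_pocket's own z axis and vertical below 0.3 rad and distance of tumbler from where it was at the start of the episode below 0.03 m and angle between tumbler's own z axis and vertical below 0.2 rad); the robot touches nothing.
It fails at once if the clip bears on the sterilizer and its pin with more than 25 N (contact force between clip and sterilizer above 25 N).
It fails at once if the clip is pressed on hard when already home (about 9 N of push on top of its own spring load of 11 N) (distance between tip_l and tip_r below 0.034 m and contact force between clip and sterilizer above 20 N).
It fails at once if the tumbler is knocked over or pushed away (distance of tumbler from where it was at the start of the episode above 0.03 m or angle between tumbler's own z axis and vertical above 0.35 rad).
It also fails if it takes over 67 s, if anything falls off the work surface, if the arm or the gripper's body presses on something with over 40 N, if the wrist force passes 120 N, or if a joint passes its speed limit or range.

### The arm

A 6-joint arm with a two-finger parallel gripper is mounted at the origin on the work surface. World frame = base frame: x ahead of the robot, y to its left, z up, the work surface at z = 0. Lengths are in m, angles in rad, forces in N, time in s.
With the tool pointing down it reaches from about 0.275 to 0.85 m from the base axis. Payload 5.2 kg.
Tool frame: the origin (TCP) lies on the centre line of the jaws, within the pads' length; the fingertips stand 17 mm ahead of it and the grasp point (between the pads) lies 2 mm behind it; z points along the fingers, y is the direction in which the jaws open and shut (so a half turn about z gives the same grasp; the last joint's range is limited). The gripper opens to 85 mm and grips with 20 to 120 N. Pads are 22 mm wide; open, the fingers measure 114 mm over their backs; the gripper's body (76 mm by 85 mm) begins 54 mm behind the grasp point. The pads swing forward as they close: fully open they stand 13 mm farther back than shut.
Start: joints at [-1.451, 0.259, 1.535, -0, 1.348, -0.203], TCP at [0.174, -0.522, 0.248] pointing down, gripper open.
Joint ranges: [-3.14, 3.14], [-0.91, 2.08], [0.19, 2.58], [-1.22, 4.36], [0.22, 2.71], [-3.12, 3.12]. Speed limits (rad/s): [2.57, 2.57, 3.14, 3.14, 3.14, 3.14].

### API

Orientations are given as a unit quaternion [w, x, y, z].
In Python, from workcell import env gives the robot as it stands. The module is installed in compiled form; this text tells all that it offers.
- The arm moves only by the tool servo_tool, never from a script. Its arguments are lists of equal length, an entry for each row: "gripper": the gripper's target within -1 to 1 (fully open at 1, half-way at 0, shut at -1); "xyz": the shift along the tool's x, y, z in mm, a list of three; "rotation": the turn, a rotation vector about the tool's x, y, z in rad, a list of three. A call has 1 to 12 rows; each row shifts and turns the pose as measured when the row begins, along the tool's axes as they then stand; what a row does not reach is not made up. A row lasts 1/12 s, in which the tool goes at most 41.7 mm and 7.16 degrees, less where a joint would pass 70% of its speed; a pose out of reach is approached as far as the arm can. A call is refused whole if a number of a shift passes 41.7 or a number of a turn 0.125, either way. A call with a gripper value outside its range is refused whole. The fingers move at their own pace and stop on an object; "force" is the grip in N (left out, the last holds). Time passes only in rows, so rows that do not move let the fingers close. It gives the time, the measured TCP pose, the force and the opening at its end, in the units of the state.
- env.get_state(): the state, without advancing time (a new reading comes with each control period).
- env.read_camera(name): name is "side" or "top" or "wrist"; returns a dict with "color" (480x640x3 uint8, blue, green, red), "mtx" (3x3 intrinsics, pixels), "D" ([k1, k2, p1, p2, k3] as OpenCV has them; the pictures are not rectified), "eye" and "rotation" of the camera in the world. Camera axes: x right, y down, z forward; pixel columns grow to the right and rows downward; lengths in m; the calibration is good to about 2 mm. A picture is of the moment at which its call begins. There is no depth.
- env.finish_job(): hands the job in, once; it reports no verdict.
The state is a dict: "t": time; "joints": joint angles; "joint_vel": joint speeds; "joint_torque": joint torques, N m; "ee_pos": TCP position; "tool_rot": TCP orientation; "wrist_force": force on the tool from outside, world axes, zero at the start; "moment": the same for the moment, N m; "grip_width": finger opening in m.
Only numpy, scipy, OpenCV 4.12 (cv2) and the standard library are available. Lean on these libraries where they do the work, as an engineer would, in place of code of your own. Each camera call takes 0.05 s, during which the arm holds its last target.

## Working session

There is one attempt and no reset: what is moved stays moved. The work goes in short steps, Python scripts to look and compute and a tool call to move; the robot and the scene stay as the last step left them, time stands still between calls to the robot, and variables do not carry over. Pictures are saved under pics/ and viewed, and the job is handed in when it is done.

Besides the shell and the picture viewer there is one more tool, called after "Request:" as name(argument=value, ...) on one line, values as JSON. servo_tool: Moves the arm, as the interface text tells. Its arguments: {"type":"object","properties":{"gripper":{"type":"array","items":{"type":"number"}},"xyz":{"type":"array","items":{"type":"array","items":{"type":"number"}}},"rotation":{"type":"array","items":{"type":"array","items":{"type":"number"}}},"force":{"type":"number"}},"required":["gripper","xyz","rotation"]}

```bash
mkdir -p pics; cat > h.py <<'E'
import numpy as np, cv2
from workcell import env
from scipy.spatial.transform import Rotation as R
def cam(n):
    return env.read_camera(n)
def rot(c):
    r=np.array(c["rotation"],float)
    return r if r.shape==(3,3) else R.from_quat(r,scalar_first=True).as_matrix()
def ray(c,u,v):
    p=cv2.undistortPoints(np.array([[[u,v]]],float),np.array(c["mtx"]),np.array(c["D"]))[0,0]
    d=rot(c)@np.array([p[0],p[1],1]); return np.array(c["eye"],float),d/np.linalg.norm(d)
def onz(c,u,v,z):
    e,d=ray(c,u,v); return e+d*(z-e[2])/d[2]
def tri(c1,p1,c2,p2):
    e1,d1=ray(c1,*p1);e2,d2=ray(c2,*p2)
    A=np.stack([d1,-d2],1);s=np.linalg.lstsq(A,e2-e1,rcond=None)[0]
    a=e1+s[0]*d1;b=e2+s[1]*d2
    return (a+b)/2,np.linalg.norm(a-b)
def proj(c,P):
    r=rot(c);t=-r.T@np.array(c["eye"],float)
    q,_=cv2.projectPoints(np.array(P,float).reshape(-1,1,3),cv2.Rodrigues(r.T)[0],t,np.array(c["mtx"]),np.array(c["D"]));return q[:,0]
def st():
    s=env.get_state();
    for k in("t","ee_pos","tool_rot","wrist_force","grip_width","joints"):print(k,np.round(s[k],4))
    return s
E
python3 - <<'E'
from h import *
st()
for n in("side","top","wrist"):
    c=cam(n);cv2.imwrite(f"pics/{n}0.png",c["color"]);print(n,np.round(c["eye"],3),np.round(rot(c),3).tolist(),np.array(c["mtx"])[0])
E
```

```text
t 0.0
ee_pos [ 0.1744 -0.5211  0.2475]
tool_rot [-9.000e-04  9.870e-01  1.607e-01  1.000e-04]
wrist_force [ 0.503  -0.5941  0.4066]
grip_width 0.0857
joints [-1.4508  0.2594  1.5361  0.      1.348  -0.2028]
side [ 0.561 -0.674  0.584] [[0.999, -0.02, 0.037], [-0.041, -0.645, 0.763], [0.009, -0.764, -0.646]] [448.10993303   0.         316.65524389]
top [ 0.453 -0.103  0.915] [[-0.027, -0.981, 0.19], [-1.0, 0.028, 0.002], [-0.007, -0.19, -0.982]] [462.8295441    0.         318.03031402]
wrist [ 0.251 -0.496  0.373] [[0.318, -0.901, -0.295], [-0.948, -0.302, -0.099], [0.0, 0.311, -0.95]] [356.05592857   0.         314.12808969]
```

View pics/side0.png

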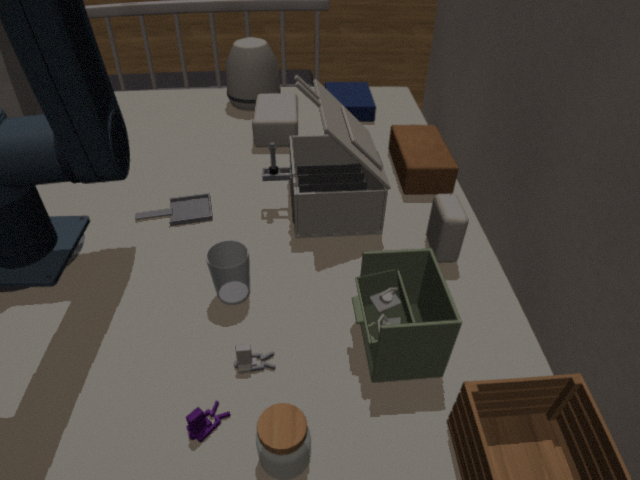

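View pics/top0.png

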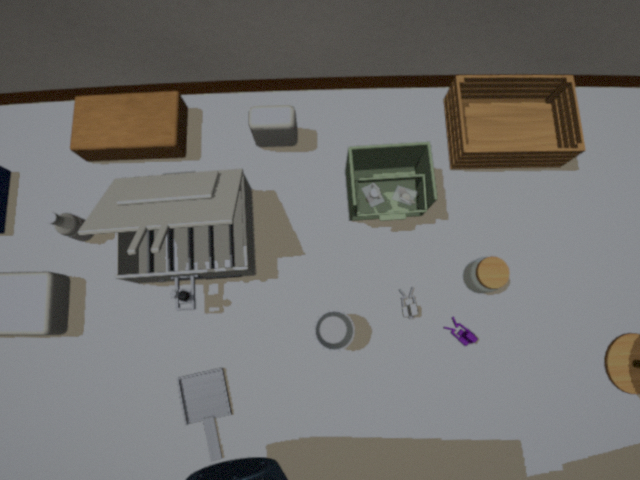

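View pics/wrist0.png

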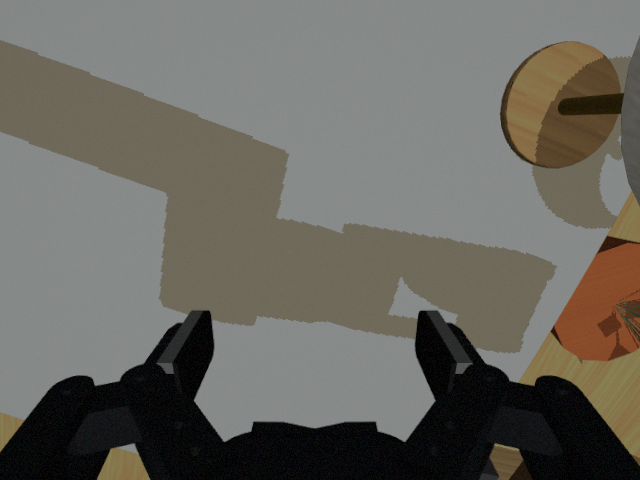

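The side view shows the white clip at about (252,360), with the purple look-alike at (207,422). Two other small white pieces sit in the green box, at (385,298) and (380,322). The top view has the clip at (408,303), the purple one at (462,332), the tumbler at (335,330), and the pin at (184,295). I choose the white clip on the dresser and will check it in a close crop.

```bash
python3 - <<'E'
from h import *
t=cv2.imread("pics/top0.png");s=cv2.imread("pics/side0.png")
a=cv2.resize(t[270:340,370:460],None,fx=4.4,fy=4.4,interpolation=cv2.INTER_CUBIC)
b=cv2.resize(s[330:385,215:295],None,fx=5,fy=5,interpolation=cv2.INTER_CUBIC)
o=np.zeros((600,800,3),np.uint8);o[:a.shape[0],:a.shape[1]]=a;o[:b.shape[0],400:400+b.shape[1]]=b
c=cv2.resize(t[265:320,155:235],None,fx=5,fy=5,interpolation=cv2.INTER_CUBIC);o[320:320+275,:400]=c
d=cv2.resize(s[130:200,250:330],None,fx=3.9,fy=3.9,interpolation=cv2.INTER_CUBIC);o[300:300+d.shape[0],420:420+d.shape[1]]=d
cv2.imwrite("pics/crop0.png",o)
f=cv2.resize(t[160:285,75:260],None,fx=4.3,fy=4.3,interpolation=cv2.INTER_CUBIC)
cv2.imwrite("pics/crop1.png",f)
E
```

```text
(no output)
```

View pics/crop0.png

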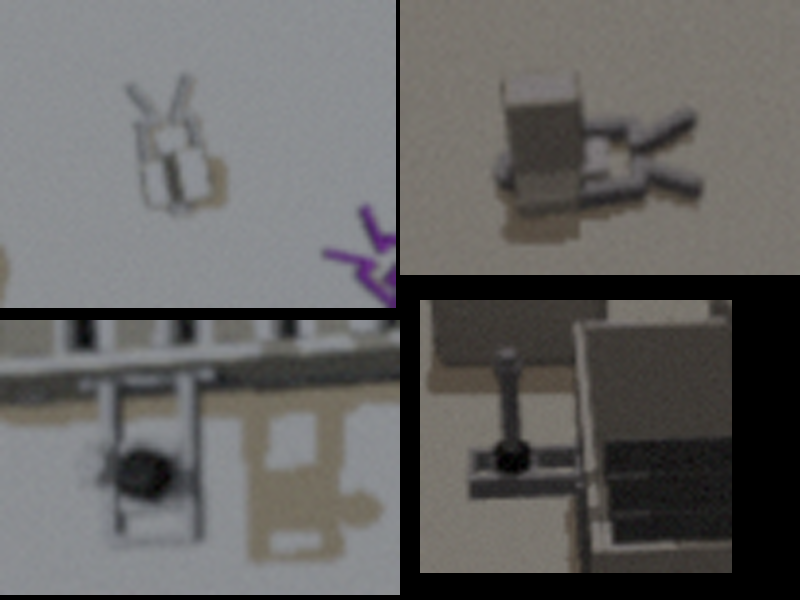

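View pics/crop1.png

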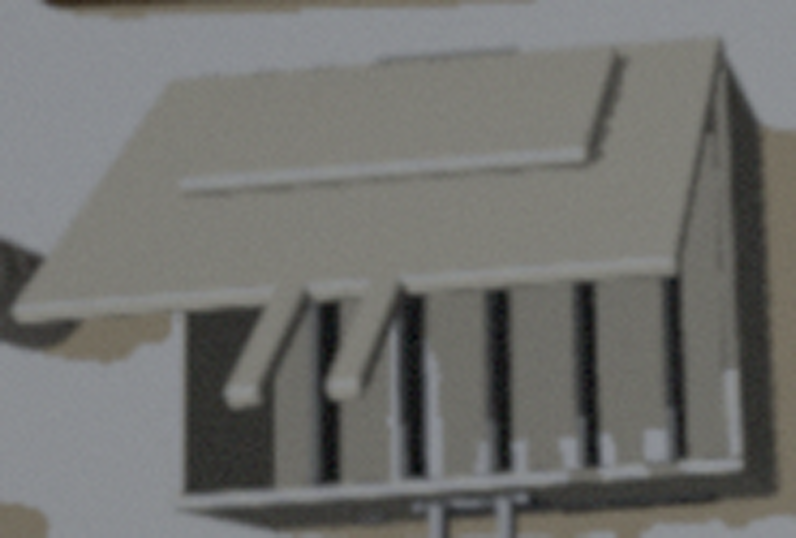

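```bash
python3 - <<'E'
from h import *
T=cam("top");S=cam("side")
g1=(370+193/4.4,270+172/4.4);g2=(215+141/5,330+88/5)
print("grip tri",tri(T,g1,S,g2),onz(T,*g1,.046),onz(S,*g2,.046))
for p in((131,88),(187,78),(141,123),(195,120),(152,207)):
    print("leg",p,np.round(onz(T,370+p[0]/4.4,270+p[1]/4.4,.009),4))
for p in((691,117),(699,188),(631,128),(642,190)):
    print("legS",p,np.round(onz(S,215+(p[0]-400)/5,330+p[1]/5,.009),4))
a=onz(T,75+182/4.3,160+495/4.3,.108);b=onz(T,75+742/4.3,160+462/4.3,.108)
print("front corners",a,b,np.linalg.norm(a-b),"yaw axis",np.degrees(np.arctan2(*(a-b)[[1,0]]))-90)
print("mid front",(a+b)/2)
h1=(183.8,295.8);h2=(250+(507-420)/3.9,130+52/3.9)
print("head",tri(T,h1,S,h2),onz(T,*h1,.146),onz(S,*h2,.146))
# lid front corners, tongue tips
for n,p in dict(lidL=(18,318),lidR=(672,268),tl=(240,398),tr=(343,388),bl=(170,82),br=(720,40)).items(): 
    print(n,75+p[0]/4.3,160+p[1]/4.3)
# tumbler
print("tumbler rim",onz(T,335,330,.095))
# side-front corner of box near
for p in((298,233),(381,229),(292,175)): print(p,onz(S,*p,.108),onz(S,*p,0))
# spatula etc. in path
E
```

```text
grip tri (array([ 0.47365563, -0.27631751,  0.044     ]), np.float64(0.0010615165660183103)) [ 0.47308966 -0.27602348  0.046     ] [ 0.47449827 -0.27769701  0.046     ]
leg (131, 88) [ 0.5117 -0.258   0.009 ]
leg (187, 78) [ 0.5154 -0.2832  0.009 ]
leg (141, 123) [ 0.4962 -0.2616  0.009 ]
leg (195, 120) [ 0.4967 -0.2857  0.009 ]
leg (152, 207) [ 0.4593 -0.2643  0.009 ]
legS (691, 117) [ 0.5157 -0.2625  0.009 ]
legS (699, 188) [ 0.5188 -0.2883  0.009 ]
legS (631, 128) [ 0.4974 -0.2661  0.009 ]
legS (642, 190) [ 0.5017 -0.2886  0.009 ]
front corners [0.54422312 0.25767242 0.108     ] [0.5522933  0.02367726 0.108     ] 0.23413428168652345 yaw axis 1.975270359736058
mid front [0.54825821 0.14067484 0.108     ]
head (array([0.50561702, 0.12036391, 0.16259622]), np.float64(0.007835369783019741)) [0.50278577 0.12472311 0.146     ] [0.50742488 0.152897   0.146     ]
lidL 79.18604651162791 233.95348837209303
lidR 231.27906976744185 222.32558139534885
tl 130.81395348837208 252.5581395348837
tr 154.7674418604651 250.2325581395349
bl 114.53488372093022 179.06976744186048
br 242.4418604651163 169.30232558139534
tumbler rim [ 0.44016198 -0.12657037  0.095     ]
(298, 233) [ 0.5573431  -0.09236017  0.108     ] [0.55658847 0.03973719 0.        ]
(381, 229) [ 0.69857403 -0.08579407  0.108     ] [0.72987545 0.04779364 0.        ]
(292, 175) [0.54695659 0.0905194  0.108     ] [0.54384447 0.26412605 0.        ]
```

```bash
python3 - <<'E'
from h import *
T=cam("top");S=cam("side")
h1=(155+98/5,265+150/5);h2=(250+(508-420)/3.9,130+53/3.9)
print("head",tri(T,h1,S,h2),onz(T,*h1,.146),onz(S,*h2,.146))
print("blackbase",tri(T,(183.8,295.8),S,(250+92/3.9,130+157/3.9)))
t=T["color"][275:315,155:215];s=S["color"][135:185,250:310]
a=cv2.resize(t,None,fx=10,fy=10);b=cv2.resize(s,None,fx=6,fy=6)
o=np.zeros((600,800,3),np.uint8);o[:400,:600]=a
o[:300,440:]=b
o=cv2.convertScaleAbs(o,alpha=1.6)
cv2.imwrite("pics/pin.png",o)
# corners
print([np.round(x,1) for x in proj(T,[[.5522,.0237,.108]])])
E
```

```text
head (array([0.50641443, 0.13866119, 0.15254789]), np.float64(0.004848763977779755)) [0.50443788 0.14037364 0.146     ] [0.50799129 0.15177145 0.146     ]
blackbase (array([0.5070282 , 0.14190014, 0.08839856]), np.float64(0.0010923266342311082))
[array([247.5, 267.5])]
```

View pics/pin.png

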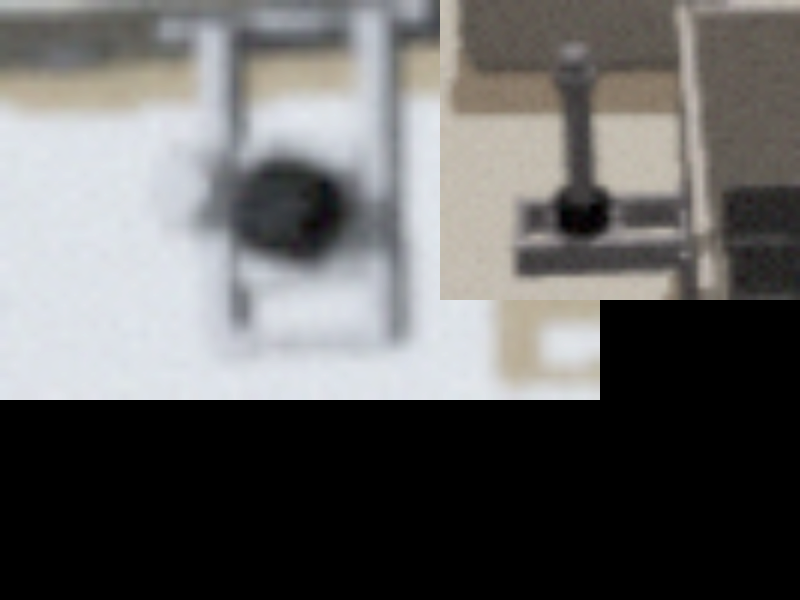

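Request:
servo_tool(gripper=[-1, -1, -1, -1, -1, -1, -1, -1, -1, -1], xyz=[[0, 0, -20], [0, 0, -30], [0, 0, -30], [40, 0, -20], [40, 0, 0], [40, 0, 0], [40, 0, 0], [40, 0, 0], [40, -20, 0], [40, -30, 0]], rotation=[[0, 0, 0.1], [0, 0, 0.1], [0, 0, 0.1], [0, 0, 0], [0, 0, 0], [0, 0, 0], [0, 0, 0], [0, 0, 0], [0, 0, 0], [0, 0, 0]])

```text
t: 1.18
ee_pos: [0.4429, -0.4821, 0.3501]
tool_rot: [0.0, 1.0, -0.006, -0.001]
wrist_force: [0.9, -0.4, -1.7]
grip_width: 0.0
```

```bash
python3 - <<'E'
from h import *
st()
S=cam("side");T=cam("top")
cv2.imwrite("pics/lidside.png",cv2.resize(S["color"][60:240,230:420],None,fx=4,fy=3.3,interpolation=cv2.INTER_CUBIC))
E
```

```text
t 1.1833
ee_pos [ 0.4429 -0.4821  0.3501]
tool_rot [ 4.0e-04  1.0e+00 -5.6e-03 -8.0e-04]
wrist_force [ 0.8945 -0.3679 -1.6606]
grip_width 0.0
joints [-0.9969  0.4158  1.0687 -0.0018  1.6573  0.585 ]
```

View pics/lidside.png

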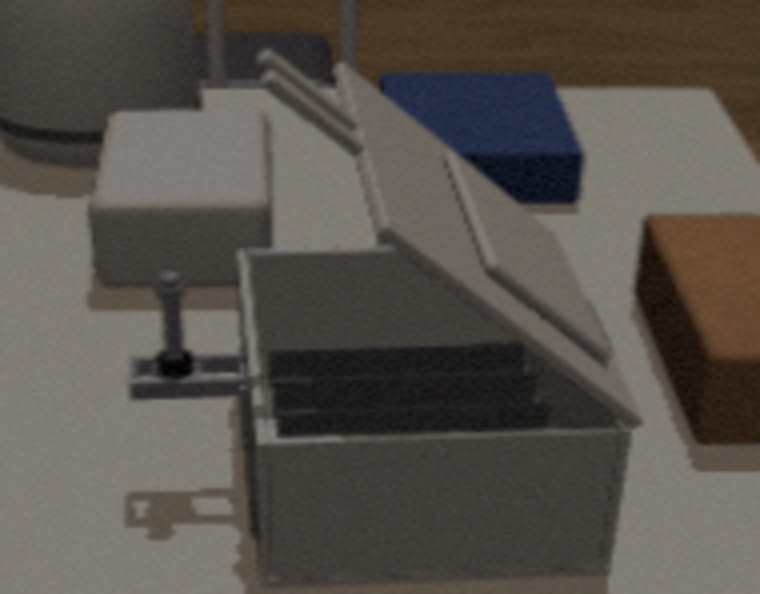

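```bash
python3 - <<'E'
from h import *
S=cam("side");T=cam("top")
print("lidcorner",tri(S,(327,130.3),T,(231.3,221)))
print("hinge corner",tri(S,(389.5,186.5),T,(242.4,169.3)), onz(S,387.5,190.3,.108))
print("front-right corner",onz(S,296.3,192.4,.108), tri(S,(296.3,192.4),T,(247.5,267.5)))
print("front-left corner",onz(S,289.8,136.5,.108), onz(T,118,275.5,.108),tri(S,(289.8,136.5),T,(118,275.5)))
print("prong tip", tri(S,(230+265/4,60+55/3.3),T,(130.8,252.5)),tri(S,(230+270/4,60+78/3.3),T,(154.8,250.2)))
E
```

```text
lidcorner (array([0.6090538 , 0.02852771, 0.23511374]), np.float64(0.0023670329903233067))
hinge corner (array([0.73146488, 0.03238856, 0.11567423]), np.float64(0.0015454779748822341)) [0.72903519 0.03133631 0.108     ]
front-right corner [0.55518758 0.02860632 0.108     ] (array([0.55353381, 0.02349892, 0.11110656]), np.float64(0.0034340073435811928))
front-left corner [0.54151174 0.25634758 0.108     ] [0.54351095 0.25639239 0.108     ] (array([0.54248767, 0.25607547, 0.10834054]), np.float64(0.0019698948084614816))
prong tip (array([0.5576078 , 0.16230893, 0.28126746]), np.float64(0.002674027766650603)) (array([0.55991909, 0.12796351, 0.28058186]), np.float64(0.0023077418483946005))
```

Request:
servo_tool(gripper=[-1, -1, -1, -1, -1, -1, -1, -1, -1, -1, -1, -1], xyz=[[20, -40, 0], [20, -40, 0], [20, -40, 0], [20, -40, 0], [20, -40, 0], [20, -40, 0], [20, -40, 0], [20, -40, 0], [20, -40, 0], [20, -40, 0], [15, -40, 0], [0, -40, 0]], rotation=[[0, 0, 0], [0, 0, 0], [0, 0, 0], [0, 0, 0], [0, 0, 0], [0, 0, 0], [0, 0, 0], [0, 0, 0], [0, 0, 0], [0, 0, 0], [0, 0, 0], [0, 0, -0.05]])

```text
t: 2.38
ee_pos: [0.652, -0.0383, 0.3453]
tool_rot: [0.005, 1.0, -0.001, -0.003]
wrist_force: [-0.6, -0.3, -0.4]
grip_width: -0.0002
```

Request:
servo_tool(gripper=[-1, -1, -1, -1, -1, -1], xyz=[[0, -40, 0], [0, -40, 10], [0, -30, 20], [0, -5, 20], [-5, 0, 15], [-10, 0, 10]], rotation=[[0, 0, 0], [0, 0, 0], [0, 0, 0], [0, 0, 0], [0, 0, 0], [0, 0, 0]])

```text
t: 2.88
ee_pos: [0.6387, 0.0797, 0.2699]
tool_rot: [0.005, 1.0, -0.001, 0.001]
wrist_force: [-0.3, -0.3, -0.7]
grip_width: -0.0001
```

```bash
python3 - <<'E'
from h import *
st()
c=cam("wrist");cv2.imwrite("pics/w1.png",c["color"]);cv2.imwrite("pics/s1.png",cam("side")["color"])
E
```

```text
t 2.8833
ee_pos [0.6387 0.0797 0.2699]
tool_rot [ 0.0053  1.     -0.0015  0.0012]
wrist_force [-0.3442 -0.2895 -0.6514]
grip_width -0.0001
joints [-0.0433  0.4165  1.2564 -0.0105  1.4659  1.5315]
```

View pics/w1.png

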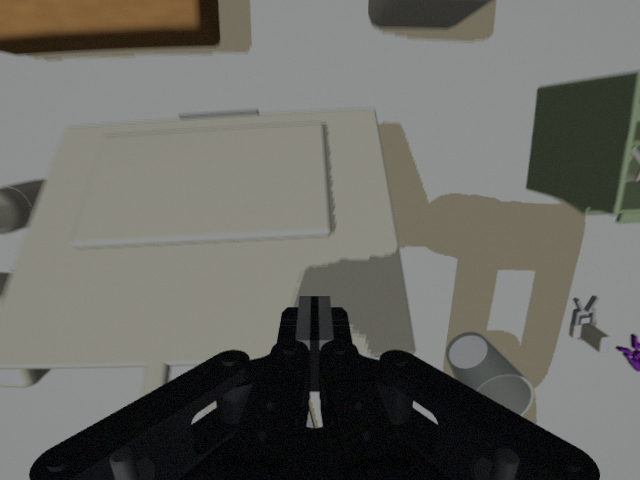

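View pics/s1.png

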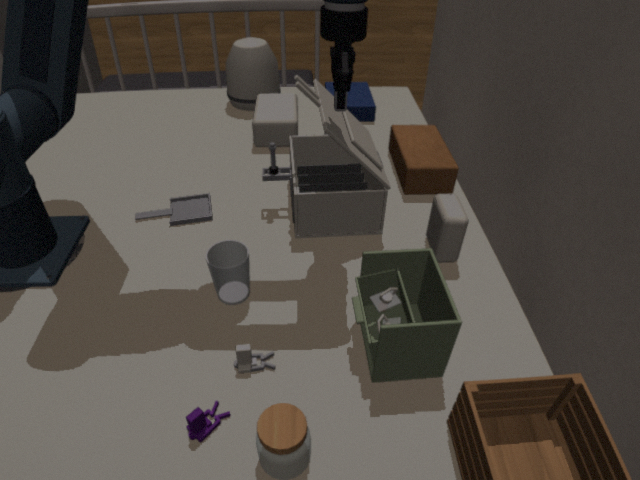

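The wrist view shows the closed fingers at (313,340), over the lid between its panel and front edge and clear of the prongs. I will push the lid down along its arc.

Request:
servo_tool(gripper=[-1, -1, -1, -1, -1, -1, -1, -1, -1, -1, -1, -1], xyz=[[-3, 0, 12], [-4, 0, 12], [-8, 0, 11], [-9, 0, 11], [-7, 0, 13], [-7, 0, 13], [-5, 0, 14], [-5, 0, 14], [-2, 0, 14], [-1, 0, 8], [0, 0, 5], [0, 0, 4]], rotation=[[0, 0, 0], [0, 0, 0], [0, 0, 0], [0, 0, 0], [0, 0, 0], [0, 0, 0], [0, 0, 0], [0, 0, 0], [0, 0, 0], [0, 0, 0], [0, 0, 0], [0, 0, 0]])

```text
t: 3.98
ee_pos: [0.601, 0.0583, 0.1537]
tool_rot: [0.007, 1.0, -0.015, 0.018]
wrist_force: [-1.7, 1.3, 2.6]
grip_width: -0.0001
```

Request:
servo_tool(gripper=[-1, -1, -1, -1, -1, -1, -1], xyz=[[0, -2, 8], [0, -2, 6], [0, -2, 5], [0, -1, 4], [0, -1, 4], [0, 0, 3], [0, 0, 3]], rotation=[[0, 0, 0], [0, 0, 0], [0, 0, 0], [0, 0, 0], [0, 0, 0], [0, 0, 0], [0, 0, 0]])

```text
t: 4.57
ee_pos: [0.6046, 0.0625, 0.133]
tool_rot: [0.011, 1.0, -0.014, 0.022]
wrist_force: [-9.3, -0.5, 17.8]
grip_width: 0.0001
```

Request:
servo_tool(gripper=[-1, -1, -1, -1, -1, -1], xyz=[[0, 0, -20], [-30, 0, -40], [-40, -20, -40], [-40, -20, -10], [-20, -20, 0], [0, 0, 0]], rotation=[[0, 0, 0], [0, 0, 0], [0, 0, 0], [0, 0, 0], [0, 0, 0], [0, 0, 0]])

```text
t: 5.07
ee_pos: [0.4889, 0.1231, 0.2226]
tool_rot: [0.01, 1.0, -0.015, 0.023]
wrist_force: [0.4, 1.2, -1.1]
grip_width: 0.0001
```

```bash
cat >> h.py <<'E'
def goto(pos,yaw):
    s=env.get_state();Rt=R.from_quat(s["tool_rot"],scalar_first=True)
    D=R.from_euler('z',yaw)*R.from_quat([0,1,0,0],scalar_first=True)
    print("shift tool mm",np.round(Rt.inv().apply(np.array(pos)-s["ee_pos"])*1000,1),"in target frame",np.round(D.inv().apply(np.array(pos)-s["ee_pos"])*1000,1),"rotvec",np.round((Rt.inv()*D).as_rotvec(),3),"yaw now",np.round(np.arctan2(Rt.as_matrix()[1,0],Rt.as_matrix()[0,0]),4))
E
python3 - <<'E'
from h import *
st()
for n in("wrist","side","top"): cv2.imwrite(f"pics/{n}2.png",cam(n)["color"])
S=cam("side")["color"][100:260,230:420];T=cam("top")["color"][150:330,70:290]
cv2.imwrite("pics/s2c.png",cv2.resize(S,None,fx=4,fy=3.6,interpolation=cv2.INTER_CUBIC))
cv2.imwrite("pics/t2c.png",cv2.resize(T,None,fx=3.6,fy=3.3,interpolation=cv2.INTER_CUBIC))
goto([.5,.1,.25],.035)
E
```

```text
t 5.0667
ee_pos [0.4889 0.1231 0.2226]
tool_rot [ 0.0102  0.9996 -0.0151  0.0228]
wrist_force [ 0.3895  1.2038 -1.0562]
grip_width 0.0001
joints [ 0.0408  0.1731  1.7115 -0.0245  1.2127  1.6499]
shift tool mm [  8.9  20.  -27.8] in target frame [  6.3  19.8 -28.6] rotvec [ 0.023 -0.045 -0.068] yaw now -0.0325
```

View pics/wrist2.png

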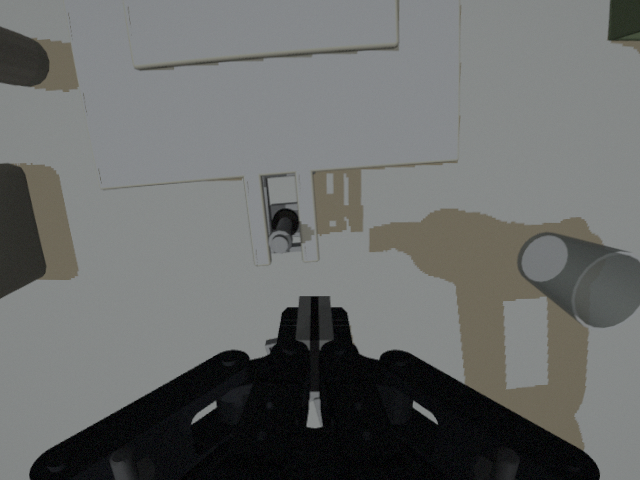

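View pics/s2c.png

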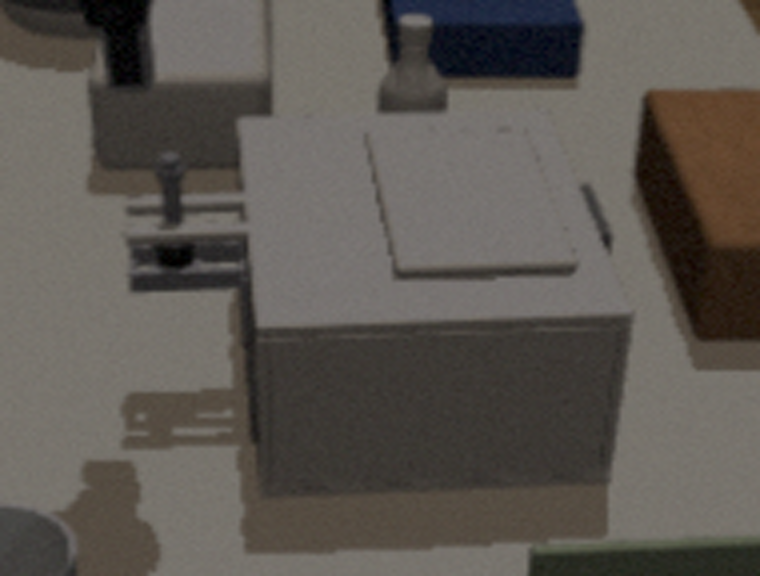

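View pics/t2c.png

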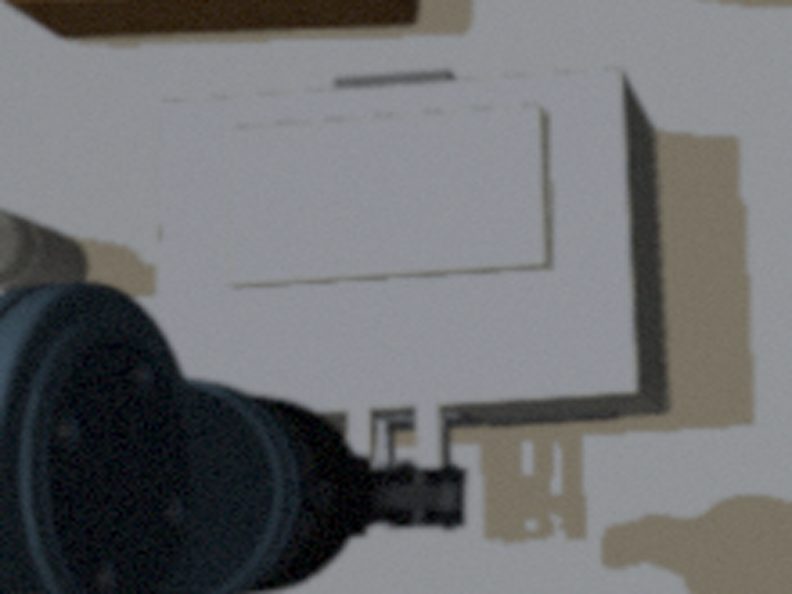

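```bash
python3 - <<'E'
from h import *
c=cam("wrist");im=c["color"]
cv2.imwrite("pics/w2c.png",cv2.resize(cv2.convertScaleAbs(im[155:275,225:345],alpha=1.4),None,fx=5,fy=5,interpolation=cv2.INTER_CUBIC))
a=onz(c,100,187.5,.116);b=onz(c,459,161,.116)
print(a,b,np.linalg.norm(a-b),"yaw",np.arctan2(a[1]-b[1],a[0]-b[0])-np.pi/2,(a+b)/2)
E
```

```text
[0.54722728 0.25684342 0.116     ] [0.5556877  0.02005732 0.116     ] 0.236937206562769 yaw 0.03571505628353888 [0.55145749 0.13845037 0.116     ]
```

View pics/w2c.png

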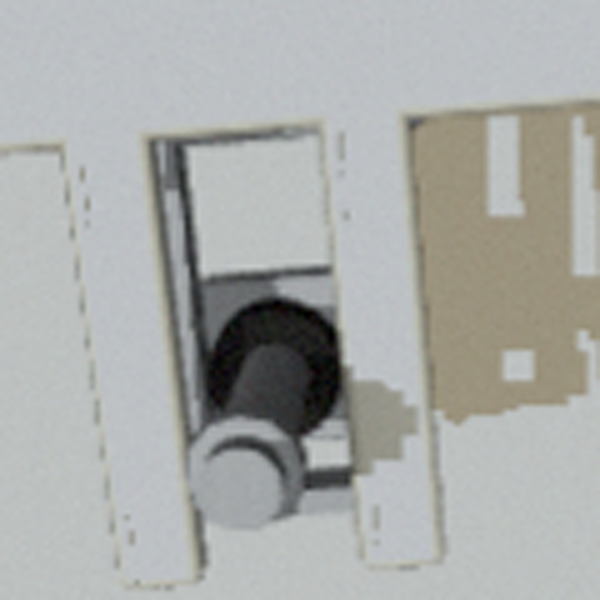

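```bash
python3 - <<'E'
from h import *
c=cam("wrist")
q=lambda p,z:np.round(onz(c,225+p[0]/5,155+p[1]/5,z),4)
print("head top",q((239,488),.146),"head ring",q((247,472),.1425),"shank/black",q((278,365),.10))
for p in((143,137),(325,125),(195,575),(362,562),(68,145),(405,115),(125,582),(440,562)): print(p,q(p,.116))
A=[q(p,.116) for p in((143,137),(325,125),(195,575),(362,562))]
m1=(A[0]+A[1])/2;m2=(A[2]+A[3])/2;print(m1,m2,"yaw",np.arctan2(*(m1-m2)[[1,0]]),np.linalg.norm(m1-m2))
E
```

```text
head top [0.507 0.142 0.146] head ring [0.5079 0.1413 0.1425] shank/black [0.5114 0.1402 0.1   ]
(143, 137) [0.5461 0.1547 0.116 ]
(325, 125) [0.5468 0.1309 0.116 ]
(195, 575) [0.4856 0.1521 0.116 ]
(362, 562) [0.4866 0.1289 0.116 ]
(68, 145) [0.5455 0.1645 0.116 ]
(405, 115) [0.5477 0.1205 0.116 ]
(125, 582) [0.485  0.1619 0.116 ]
(440, 562) [0.4861 0.118  0.116 ]
[0.54645 0.1428  0.116  ] [0.4861 0.1405 0.116 ] yaw 0.03809258367172783 0.060393811769087744
```

```bash
python3 - <<'E'
from h import *
goto([.455,-.274,.2],.13)
T=cam("top");print("purple",onz(T,468,337,.03),onz(T,447,330,.01),onz(T,452,321,.01))
E
```

```text
shift tool mm [-25.8 393.9  28.6] in target frame [-88.6 385.2  21.2] rotvec [ 0.025 -0.043 -0.164] yaw now -0.0331
purple [ 0.41763756 -0.37899836  0.03      ] [ 0.43169799 -0.3451526   0.01      ] [ 0.44848799 -0.35615107  0.01      ]
```

Request:
servo_tool(gripper=[0, 0, 0, 0, 0, 0, 0, 0, 0, 0, 0], xyz=[[0, 20, 0], [0, 38, 0], [-8, 38, 0], [-8, 38, 0], [-8, 38, 0], [-8, 38, 0], [-8, 38, 0], [-8, 38, 0], [-8, 38, 5], [-8, 38, 10], [-4, 18, 10]], rotation=[[0.025, -0.043, -0.08], [0, 0, -0.08], [0, 0, 0], [0, 0, 0], [0, 0, 0], [0, 0, 0], [0, 0, 0], [0, 0, 0], [0, 0, 0], [0, 0, 0], [0, 0, 0]])

```text
t: 6.38
ee_pos: [0.472, -0.286, 0.1914]
tool_rot: [-0.002, 0.998, 0.068, -0.0]
wrist_force: [0.5, 0.1, 0.0]
grip_width: 0.0426
```

```bash
python3 - <<'E'
from h import *
st()
c=cam("wrist");cv2.imwrite("pics/w3.png",c["color"])
goto([.4737,-.276,.15],.13)
E
```

```text
t 6.3833
ee_pos [ 0.472  -0.286   0.1914]
tool_rot [-1.600e-03  9.977e-01  6.750e-02 -1.000e-04]
wrist_force [0.4516 0.1017 0.026 ]
grip_width 0.0426
joints [-0.7481  0.3075  1.6128  0.0022  1.2236  0.6867]
shift tool mm [  4.3 -11.1  39. ] in target frame [  4.2 -11.3  39. ] rotvec [-0.004  0.002  0.003] yaw now 0.1334
```

View pics/w3.png

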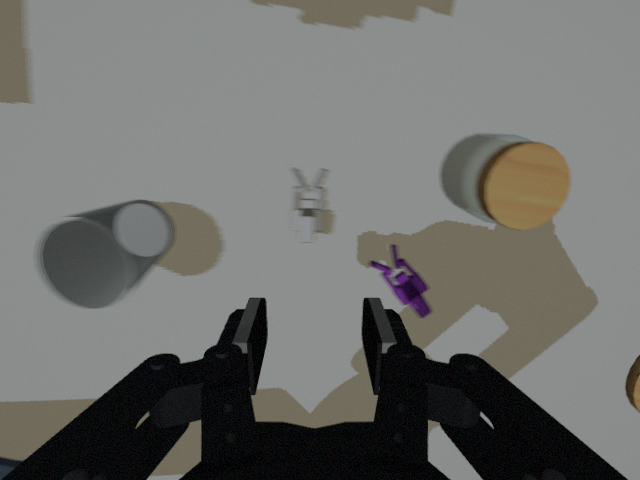

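```bash
python3 - <<'E'
from h import *
c=cam("wrist");im=c["color"]
cv2.imwrite("pics/w3c.png",cv2.resize(cv2.convertScaleAbs(im[155:255,270:350],alpha=1.3),None,fx=6,fy=6,interpolation=cv2.INTER_CUBIC))
E
```

```text
(no output)
```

View pics/w3c.png

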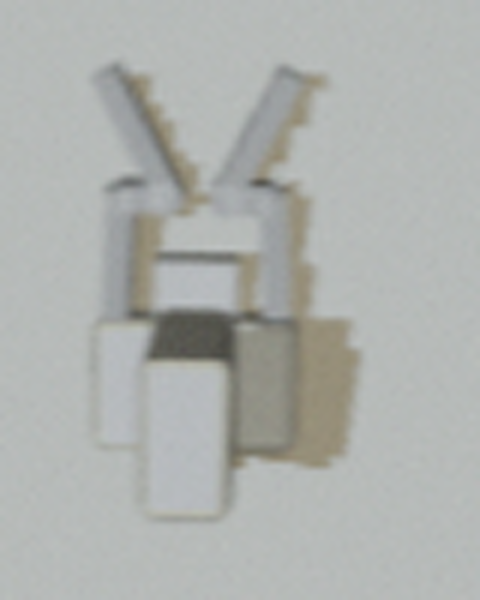

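The close crop shows the white clip with its mouth up (towards +x) and its grip top centred at crop (186,438). This is the right part, and the jaws line up with it.

```bash
python3 - <<'E'
from h import *
c=cam("wrist")
q=lambda x,y,z:onz(c,270+x/6,155+y/6,z)
g=q(186,438,.046);print("grip",g)
a=q(144,360,.046);b=q(231,360,.046);d=q(143,516,.046);e=q(230,516,.046);print(np.linalg.norm(a-b),np.linalg.norm(a-d),"yaw",np.arctan2(*(a-d+b-e)[[1,0]]))
t=(q(108,75,.009)+q(290,75,.009))/2;bm=(q(95,440,.01)+q(297,440,.01))/2;print("tips",t,"bodyrear",bm,"yaw",np.arctan2(*(t-bm)[[1,0]]))
goto([g[0],g[1],.09],.125);goto([g[0],g[1],.031],.125)
E
```

```text
grip [ 0.47515085 -0.27303271  0.046     ]
0.011228337100767819 0.021154540624695833 yaw 0.11625824322726043
tips [ 0.51762732 -0.26812025  0.009     ] bodyrear [ 0.4647682  -0.27431906  0.01      ] yaw 0.1167372906247801
shift tool mm [  5.2  -8.  100.3] in target frame [  4.8  -8.8 100.2] rotvec [-0.008  0.002  0.009] yaw now 0.1345
shift tool mm [  5.3  -7.5 159.3] in target frame [  4.8  -8.8 159.2] rotvec [-0.008  0.002  0.009] yaw now 0.1345
```

Request:
servo_tool(gripper=[0, 0, 0, 0, 0, 0], xyz=[[5, -8, 10], [0, 0, 30], [0, 0, 35], [0, 0, 25], [0, 0, 10], [0, 0, 0]], rotation=[[-0.008, 0.002, 0.016], [0, 0, 0], [0, 0, 0], [0, 0, 0], [0, 0, 0], [0, 0, 0]])

```text
t: 7.03
ee_pos: [0.4787, -0.2707, 0.0791]
tool_rot: [0.001, 0.998, 0.059, 0.002]
wrist_force: [0.0, 0.8, 0.5]
grip_width: 0.0426
```

```bash
python3 - <<'E'
from h import *
goto([.475,-.2735,.031],.117)
cv2.imwrite("pics/w4.png",cam("wrist")["color"])
E
```

```text
shift tool mm [-4.2  2.3 48.1] in target frame [-4.   2.4 48.1] rotvec [ 0.002 -0.005  0.001] yaw now 0.1183
```

View pics/w4.png

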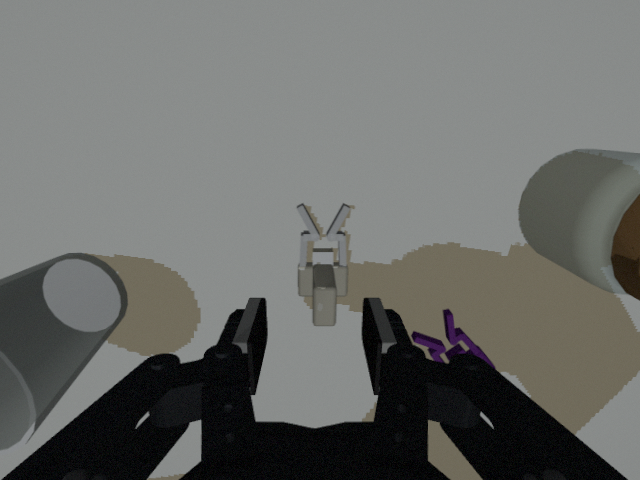

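Request:
servo_tool(gripper=[0, 0, 0, 0, 0], xyz=[[-4, 4, 18], [0, 0, 16], [0, 0, 11], [0, 0, 4], [0, 0, 0]], rotation=[[0.002, -0.005, 0.001], [0, 0, 0], [0, 0, 0], [0, 0, 0], [0, 0, 0]])

```text
t: 7.5
ee_pos: [0.4804, -0.2754, 0.0355]
tool_rot: [0.003, 0.998, 0.061, 0.004]
wrist_force: [1.0, 0.4, 0.1]
grip_width: 0.0428
```

```bash
python3 - <<'E'
from h import *
st();goto([.475,-.2735,.031],.117)
cv2.imwrite("pics/w5.png",cam("wrist")["color"])
S=cam("side")["color"][280:400,180:340];cv2.imwrite("pics/s5.png",cv2.resize(S,None,fx=4,fy=4,interpolation=cv2.INTER_CUBIC))
E
```

```text
t 7.5
ee_pos [ 0.4804 -0.2754  0.0355]
tool_rot [0.0033 0.9982 0.0606 0.0038]
wrist_force [1.0159 0.4229 0.0659]
grip_width 0.0428
joints [-7.2250e-01  4.9100e-01  1.7792e+00  8.0000e-04  8.6130e-01  7.2660e-01]
shift tool mm [-5.1 -2.6  4.5] in target frame [-5.1 -2.6  4.5] rotvec [ 0.007 -0.007  0.004] yaw now 0.1212
```

View pics/w5.png

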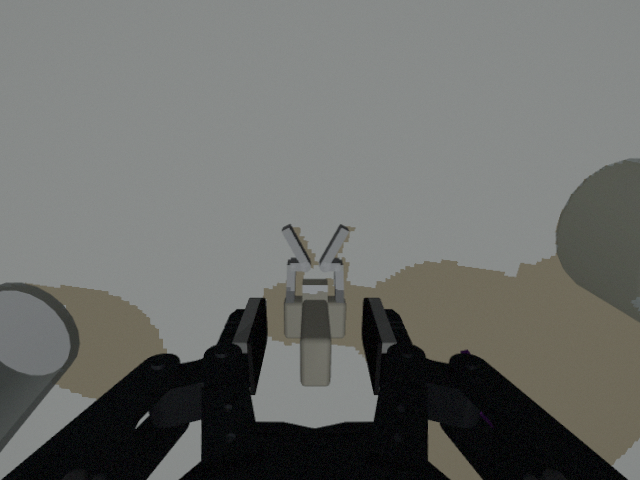

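View pics/s5.png

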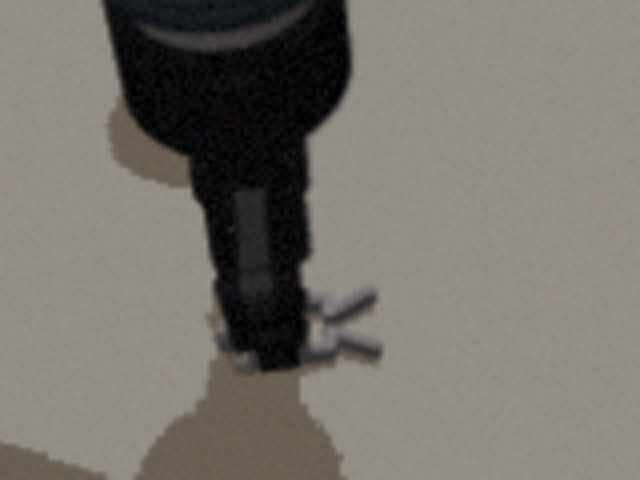

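Request:
servo_tool(gripper=[0, 0, -1, -1, -1, -1, -1, -1], xyz=[[-5, 0, 4], [-2, 0, 0], [0, 0, 0], [0, 0, 0], [0, 0, 0], [0, 0, 0], [0, 0, 0], [0, 0, 0]], rotation=[[0.007, -0.007, 0.0], [0, 0, 0], [0, 0, 0], [0, 0, 0], [0, 0, 0], [0, 0, 0], [0, 0, 0], [0, 0, 0]], force=100)

```text
t: 8.27
ee_pos: [0.4746, -0.2783, 0.0355]
tool_rot: [0.002, 0.998, 0.06, 0.002]
wrist_force: [-0.7, 0.1, -0.9]
grip_width: 0.0101
```

```bash
python3 - <<'E'
from h import *
st()
cv2.imwrite("pics/w6.png",cam("wrist")["color"])
E
```

```text
t 8.2667
ee_pos [ 0.4746 -0.2783  0.0355]
tool_rot [0.0022 0.9982 0.0604 0.0022]
wrist_force [-0.7296  0.1145 -0.857 ]
grip_width 0.0101
joints [-0.7331  0.488   1.785  -0.      0.8623  0.7168]
```

View pics/w6.png

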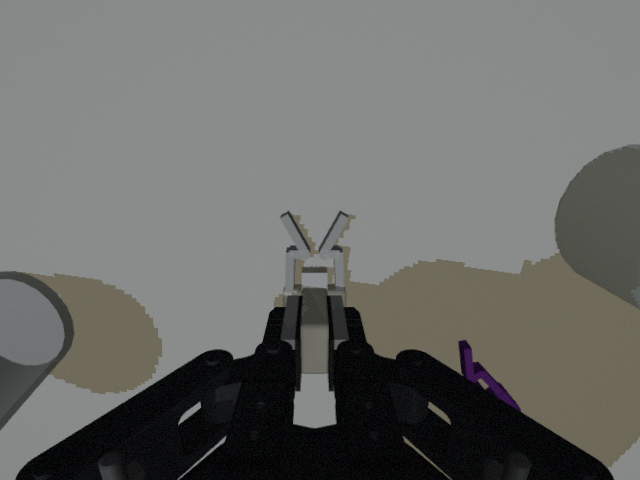

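Request:
servo_tool(gripper=[-1, -1, -1, -1, -1, -1], xyz=[[0, 0, -10], [0, 0, -30], [0, 0, -38], [0, 0, -38], [0, 0, -38], [0, 0, -25]], rotation=[[0, 0, 0], [0, 0, 0], [0, 0, 0], [0, 0, 0], [0, 0, 0], [0, 0, 0]], force=120)

```text
t: 8.82
ee_pos: [0.4698, -0.2738, 0.2164]
tool_rot: [-0.005, 0.998, 0.06, -0.004]
wrist_force: [0.4, -0.4, -0.1]
grip_width: 0.0101
```

```bash
python3 - <<'E'
from h import *
st();goto([.42,.139,.22],.038)
cv2.imwrite("pics/w7.png",cam("wrist")["color"])
E
```

```text
t 8.8167
ee_pos [ 0.4698 -0.2738  0.2164]
tool_rot [-0.0046  0.9982  0.0605 -0.0045]
wrist_force [ 0.4073 -0.4156 -0.1243]
grip_width 0.0101
joints [-0.733   0.2785  1.5887 -0.      1.2872  0.7168]
shift tool mm [ 4.000e-01 -4.158e+02  4.000e-01] in target frame [ -34.  -414.4   -3.6] rotvec [-0.009  0.009  0.083] yaw now 0.121
```

View pics/w7.png

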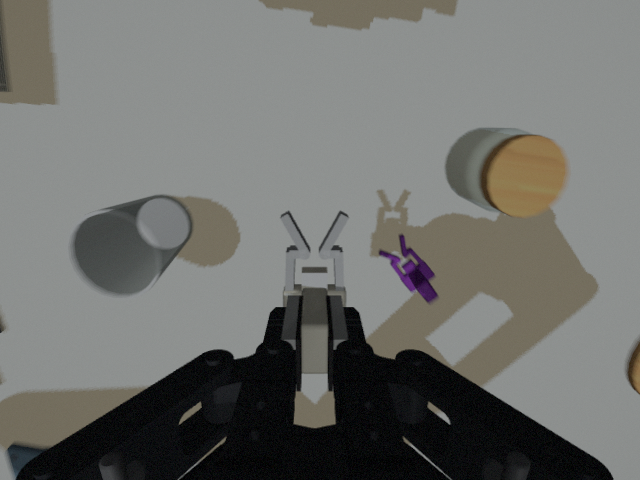

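Request:
servo_tool(gripper=[-1, -1, -1, -1, -1, -1, -1, -1, -1, -1, -1, -1], xyz=[[0, -15, -5], [0, -30, -5], [-4, -38, 0], [-4, -38, 0], [-4, -38, 0], [-4, -38, 0], [-4, -38, 0], [-4, -38, 0], [-4, -38, 0], [-4, -38, 0], [-4, -30, 0], [0, -10, 0]], rotation=[[-0.009, 0.009, 0.042], [0, 0, 0.041], [0, 0, 0], [0, 0, 0], [0, 0, 0], [0, 0, 0], [0, 0, 0], [0, 0, 0], [0, 0, 0], [0, 0, 0], [0, 0, 0], [0, 0, 0]])

```text
t: 9.87
ee_pos: [0.4179, 0.1226, 0.2358]
tool_rot: [0.008, 1.0, 0.012, 0.012]
wrist_force: [-0.7, 0.4, -0.8]
grip_width: 0.0099
```

```bash
python3 - <<'E'
from h import *
st();goto([.42,.139,.158],.038)
E
```

```text
t 9.8667
ee_pos [0.4179 0.1226 0.2358]
tool_rot [0.0079 0.9998 0.0119 0.0119]
wrist_force [-0.6764  0.4265 -0.8483]
grip_width 0.0099
joints [ 0.0411  0.0473  1.8215 -0.0173  1.2494  1.5934]
shift tool mm [  0.6 -17.6  77.6] in target frame [  2.7 -16.4  77.8] rotvec [ 0.016 -0.023 -0.014] yaw now 0.024
```

Request:
servo_tool(gripper=[-1, -1, -1, -1, -1, -1], xyz=[[0, -10, 5], [0, -6, 20], [0, 0, 25], [0, 0, 18], [0, 0, 5], [0, 0, 0]], rotation=[[0.016, -0.023, -0.014], [0, 0, 0], [0, 0, 0], [0, 0, 0], [0, 0, 0], [0, 0, 0]])

```text
t: 10.37
ee_pos: [0.4176, 0.1433, 0.162]
tool_rot: [-0.002, 1.0, 0.024, 0.0]
wrist_force: [0.2, 0.7, -1.4]
grip_width: 0.0096
```

```bash
python3 - <<'E'
from h import *
st();goto([.42,.139,.158],.038)
c=cam("wrist");im=c["color"]
cv2.imwrite("pics/w8.png",cv2.resize(im[130:330,200:440],None,fx=3.3,fy=3,interpolation=cv2.INTER_CUBIC))
cv2.imwrite("pics/s8.png",cv2.resize(cam("side")["color"][100:200,200:340],None,fx=5,fy=5,interpolation=cv2.INTER_CUBIC))
E
```

```text
t 10.3667
ee_pos [0.4176 0.1433 0.162 ]
tool_rot [-2.400e-03  9.997e-01  2.430e-02  1.000e-04]
wrist_force [ 0.2211  0.6861 -1.4302]
grip_width 0.0096
joints [0.0732 0.1459 1.9082 0.0053 1.0871 1.593 ]
shift tool mm [2.2 4.4 4. ] in target frame [2.2 4.4 4. ] rotvec [-0.005 -0.     0.011] yaw now 0.0485
```

View pics/w8.png

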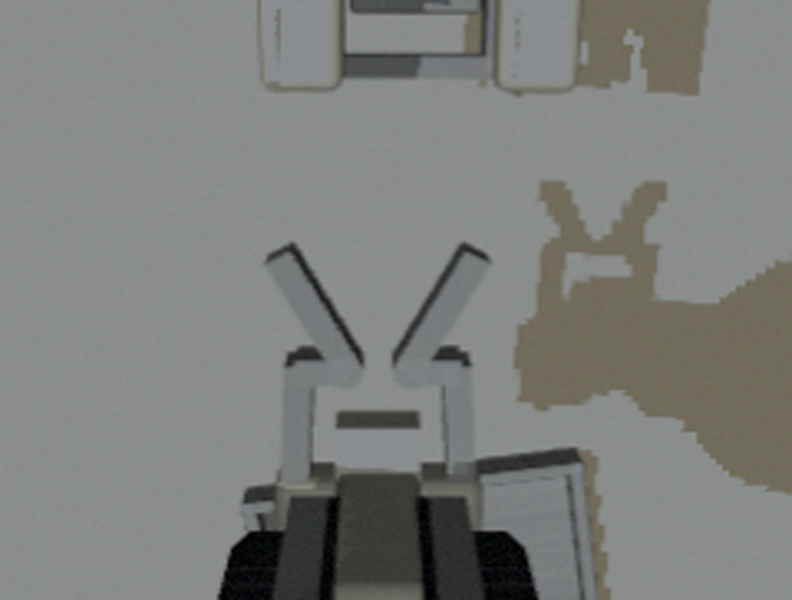

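View pics/s8.png

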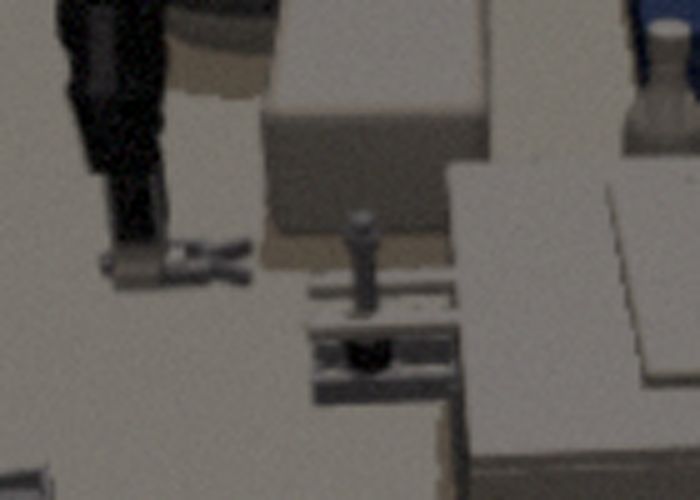

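```bash
python3 - <<'E'
from h import *
c=cam("wrist");im=c["color"]
cv2.imwrite("pics/w9.png",cv2.resize(cv2.convertScaleAbs(im[40:240,220:420],alpha=1.3),None,fx=4,fy=3,interpolation=cv2.INTER_CUBIC))
q=lambda x,y,z:onz(c,200+x/3.3,130+y/3,z)
z=.162-.0305+.004
l=q(280,252,z);r=q(477,252,z);print("tips",l,r,np.linalg.norm(l-r),(l+r)/2)
print("rear hump mid",(q(362,363,z)+q(394,363,z))/2)
P=(q(341,88,.116)+q(497,88,.116))/2;print("prong tip mid",P)
s=env.get_state();D=R.from_quat(s["tool_rot"],scalar_first=True)
print("tips in tool mm",D.inv().apply((l+r)/2-s["ee_pos"])*1000,"prong in tool",D.inv().apply(P-s["ee_pos"])*1000)
E
```

```text
tips [0.46251737 0.15833209 0.1355    ] [0.46381628 0.13204393 0.1355    ] 0.0263202271180831 [0.46316683 0.14518801 0.1355    ]
rear hump mid [0.44592392 0.14440677 0.1355    ]
prong tip mid [0.48548975 0.14047361 0.116     ]
tips in tool mm [44.16161955  0.40874456 28.53142553] prong in tool [66.14794752  6.27885296 48.1000678 ]
```

View pics/w9.png

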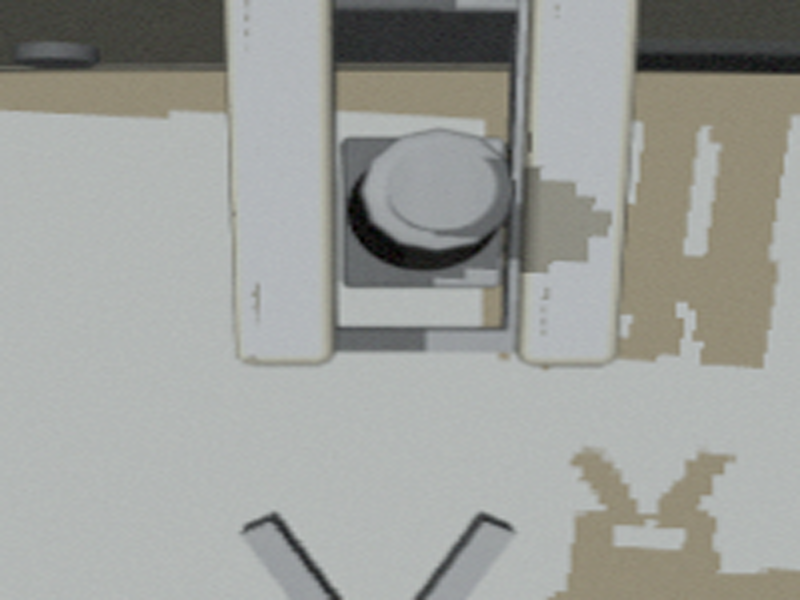

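```bash
python3 - <<'E'
from h import *
c=cam("wrist")
s=env.get_state();D=R.from_quat(s["tool_rot"],scalar_first=True)
for p,z in(((446,184),.146),((436,190),.141),((433,212),.085)):
    P=onz(c,220+p[0]/4,40+p[1]/3,z);print(P,D.inv().apply(P-s["ee_pos"])*1000)
yaw=.038;P=np.array([.5065,.1405]);
for x in(.425,.44,.45,.485): print(x,P[1]-(P[0]-x)*np.tan(yaw))
goto([.43,.1385,.158],.038)
E
```

```text
[0.5099621  0.14114304 0.146     ] [90.46474896  6.70198841 18.59698531]
[0.50954168 0.14188102 0.141     ] [90.05333279  5.96761647 23.59826448]
[0.50960689 0.14022858 0.085     ] [89.7376797   7.87815257 79.58920148]
0.425 0.13740150844914098
0.44 0.137971782967704
0.45 0.13835196598007934
0.485 0.13968260652339304
shift tool mm [10.5  5.4  6.2] in target frame [10.6  5.3  6.1] rotvec [-0.005 -0.005  0.01 ] yaw now 0.048
```

Request:
servo_tool(gripper=[-1, -1, -1, -1], xyz=[[4, 4, 5], [4, 1, 1], [2, 0, 0], [0, 0, 0]], rotation=[[-0.005, -0.005, 0.01], [0, 0, 0], [0, 0, 0], [0, 0, 0]])

```text
t: 10.9
ee_pos: [0.4329, 0.1379, 0.1606]
tool_rot: [0.0, 1.0, 0.018, 0.003]
wrist_force: [0.2, -0.1, -0.9]
grip_width: 0.0096
```

```bash
python3 - <<'E'
from h import *
st();goto([.43,.1387,.158],.038)
c=cam("wrist");im=c["color"]
cv2.imwrite("pics/w10.png",cv2.resize(cv2.convertScaleAbs(im[50:350,215:415],alpha=1.3),None,fx=3,fy=2,interpolation=cv2.INTER_CUBIC))
E
```

```text
t 10.9
ee_pos [0.4329 0.1379 0.1606]
tool_rot [3.000e-04 9.998e-01 1.800e-02 3.100e-03]
wrist_force [ 0.2349 -0.0877 -0.9475]
grip_width 0.0096
joints [ 6.2800e-02  1.6760e-01  1.8853e+00 -1.1000e-03  1.0824e+00  1.5980e+00]
shift tool mm [-2.9 -0.9  2.6] in target frame [-2.9 -0.9  2.6] rotvec [ 0.001 -0.006 -0.002] yaw now 0.0361
```

View pics/w10.png

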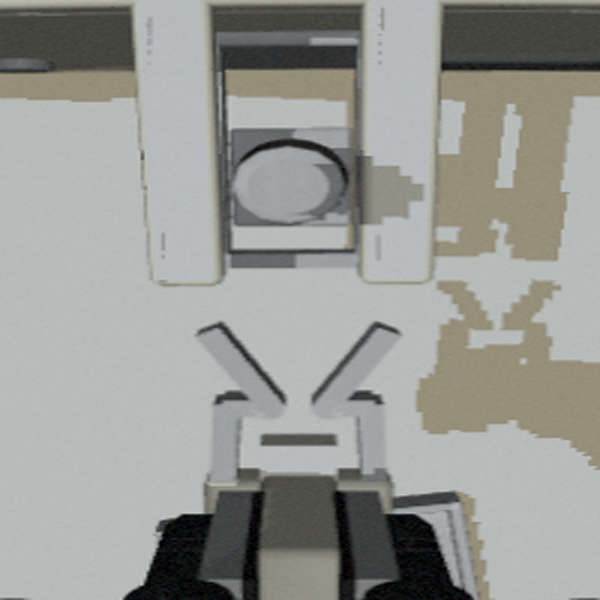

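Request:
servo_tool(gripper=[-1, -1, -1, -1], xyz=[[3, -1, 2], [4, 0, 1], [3, 0, 0], [0, 0, 0]], rotation=[[0.001, -0.005, -0.002], [0, 0, 0], [0, 0, 0], [0, 0, 0]])

```text
t: 11.28
ee_pos: [0.4438, 0.1396, 0.1576]
tool_rot: [-0.0, 1.0, 0.019, 0.001]
wrist_force: [0.4, -0.5, -0.8]
grip_width: 0.0101
```

```bash
python3 - <<'E'
from h import *
st();goto([.45,.1394,.158],.038)
c=cam("side");im=c["color"]
cv2.imwrite("pics/s11.png",cv2.resize(cv2.convertScaleAbs(im[100:200,210:340],alpha=1.5),None,fx=6,fy=6,interpolation=cv2.INTER_CUBIC))
E
```

```text
t 11.2833
ee_pos [0.4438 0.1396 0.1576]
tool_rot [-3.000e-04  9.998e-01  1.920e-02  6.000e-04]
wrist_force [ 0.3895 -0.4633 -0.8236]
grip_width 0.0101
joints [6.3800e-02 1.9280e-01 1.8617e+00 6.0000e-04 1.0859e+00 1.5959e+00]
shift tool mm [ 6.2  0.4 -0.4] in target frame [ 6.2  0.4 -0.4] rotvec [-0.001 -0.001  0.   ] yaw now 0.0385
```

View pics/s11.png

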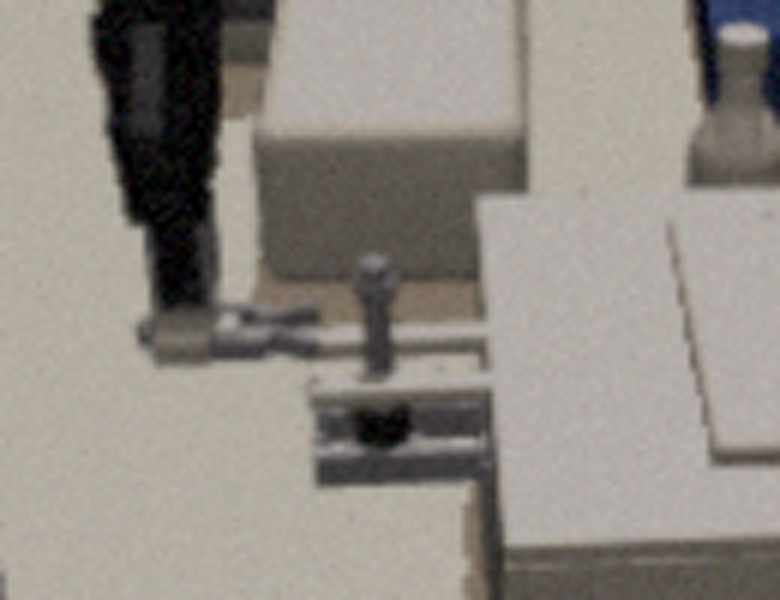

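Request:
servo_tool(gripper=[-1, -1, -1, -1, -1], xyz=[[2.5, 0, 0], [2.5, 0, 0], [2, 0, 0], [1.5, 0, 0], [1.5, 0, 0]], rotation=[[0, 0, 0], [0, 0, 0], [0, 0, 0], [0, 0, 0], [0, 0, 0]])

```text
t: 11.75
ee_pos: [0.4539, 0.1401, 0.1574]
tool_rot: [-0.0, 1.0, 0.019, -0.0]
wrist_force: [0.3, 0.3, -0.2]
grip_width: 0.0098
```

```bash
python3 - <<'E'
from h import *
st();goto([.46,.1397,.158],.038)
c=cam("wrist");im=c["color"]
cv2.imwrite("pics/w12.png",cv2.resize(cv2.convertScaleAbs(im[120:350,215:415],alpha=1.3),None,fx=3,fy=2.6,interpolation=cv2.INTER_CUBIC))
E
```

```text
t 11.75
ee_pos [0.4539 0.1401 0.1574]
tool_rot [-2.000e-04  9.998e-01  1.950e-02 -1.000e-04]
wrist_force [ 0.2859  0.3192 -0.1642]
grip_width 0.0098
joints [6.3700e-02 2.1050e-01 1.8393e+00 6.0000e-04 1.0919e+00 1.5953e+00]
shift tool mm [ 6.1  0.7 -0.6] in target frame [ 6.1  0.7 -0.6] rotvec [-0.     0.     0.001] yaw now 0.0389
```

View pics/w12.png

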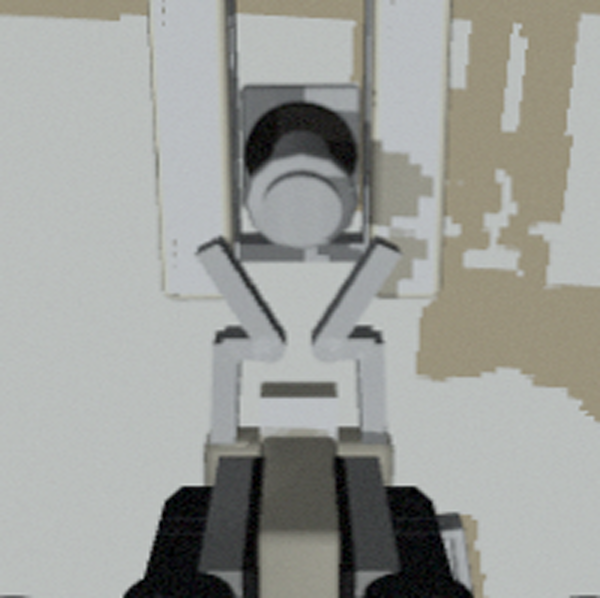

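Request:
servo_tool(gripper=[-1, -1, -1, -1, -1], xyz=[[2, 0, 0], [2, 0, 0], [2, 0, 0], [1.5, 0, 0], [1.5, 0, 0]], rotation=[[0, 0, 0], [0, 0, 0], [0, 0, 0], [0, 0, 0], [0, 0, 0]])

```text
t: 12.22
ee_pos: [0.4639, 0.1405, 0.1575]
tool_rot: [-0.0, 1.0, 0.019, 0.0]
wrist_force: [-0.7, -0.2, 0.1]
grip_width: 0.0099
```

Request:
servo_tool(gripper=[-1, -1, -1], xyz=[[1.5, 0, 0], [1.5, 0, 0], [1.5, 0, 0]], rotation=[[0, 0, 0], [0, 0, 0], [0, 0, 0]])

```text
t: 12.47
ee_pos: [0.4689, 0.1407, 0.1575]
tool_rot: [-0.0, 1.0, 0.019, 0.0]
wrist_force: [-0.7, -0.3, -0.5]
grip_width: 0.01
```

Request:
servo_tool(gripper=[-1, -1, -1], xyz=[[1.2, 0, 0], [1.2, 0, 0], [1.2, 0, 0]], rotation=[[0, 0, 0], [0, 0, 0], [0, 0, 0]])

```text
t: 12.72
ee_pos: [0.4729, 0.1409, 0.1574]
tool_rot: [-0.0, 1.0, 0.019, 0.0]
wrist_force: [-0.0, -0.1, -1.1]
grip_width: 0.0098
```

Request:
servo_tool(gripper=[-1, -1], xyz=[[1.2, 0, 0], [1.2, 0, 0]], rotation=[[0, 0, 0], [0, 0, 0]])

```text
t: 12.88
ee_pos: [0.4755, 0.1409, 0.1574]
tool_rot: [-0.0, 1.0, 0.019, -0.0]
wrist_force: [-1.2, 0.1, -1.0]
grip_width: 0.0102
```

Request:
servo_tool(gripper=[-1, -1], xyz=[[1, 0, 0], [1, 0, 0]], rotation=[[0, 0, 0], [0, 0, 0]])

```text
t: 13.05
ee_pos: [0.4766, 0.1408, 0.157]
tool_rot: [0.0, 1.0, 0.019, -0.001]
wrist_force: [-4.5, -1.2, 0.0]
grip_width: 0.0096
```

Request:
servo_tool(gripper=[-1, -1], xyz=[[1, 0, 0], [1, 0, 0]], rotation=[[0, 0, 0], [0, 0, 0]])

```text
t: 13.22
ee_pos: [0.4772, 0.1408, 0.1565]
tool_rot: [0.0, 1.0, 0.02, -0.003]
wrist_force: [-2.9, -0.6, 0.5]
grip_width: 0.01
```

Request:
servo_tool(gripper=[-1, -1], xyz=[[1, 0, 0], [1, 0, 0]], rotation=[[0, 0, 0], [0, 0, 0]])

```text
t: 13.38
ee_pos: [0.4778, 0.1408, 0.1559]
tool_rot: [0.0, 1.0, 0.02, -0.005]
wrist_force: [-4.5, -1.3, 0.1]
grip_width: 0.0099
```

```bash
python3 - <<'E'
from h import *
st();goto([.487,.1408,.1575],.038)
c=cam("wrist");im=c["color"]
cv2.imwrite("pics/w13.png",cv2.resize(cv2.convertScaleAbs(im[120:350,215:415],alpha=1.3),None,fx=3,fy=2.6,interpolation=cv2.INTER_CUBIC))
c=cam("side");im=c["color"]
cv2.imwrite("pics/s13.png",cv2.resize(cv2.convertScaleAbs(im[110:200,230:330],alpha=1.5),None,fx=6,fy=6,interpolation=cv2.INTER_CUBIC))
E
```

```text
t 13.3833
ee_pos [0.4778 0.1408 0.1559]
tool_rot [ 3.000e-04  9.998e-01  1.960e-02 -5.000e-03]
wrist_force [-4.5428 -1.2634  0.0823]
grip_width 0.0099
joints [ 6.2400e-02  2.5690e-01  1.7807e+00 -1.0000e-04  1.1139e+00  1.5940e+00]
shift tool mm [ 9.2  0.4 -1.7] in target frame [ 9.2  0.4 -1.6] rotvec [0.    0.01  0.001] yaw now 0.0392
```

View pics/w13.png

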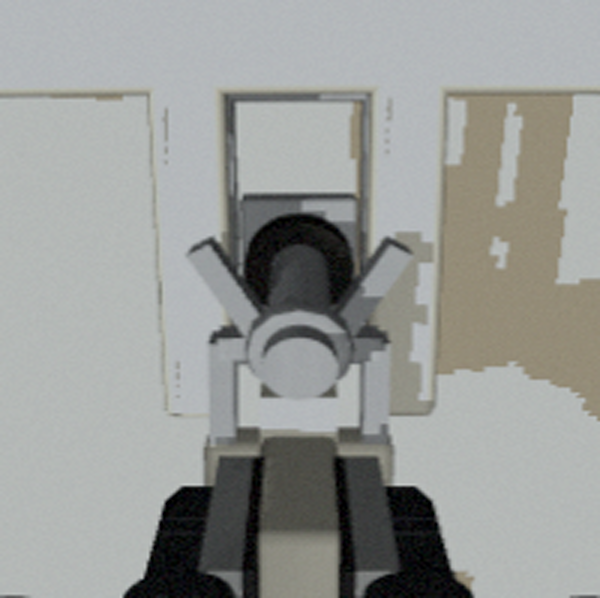

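View pics/s13.png

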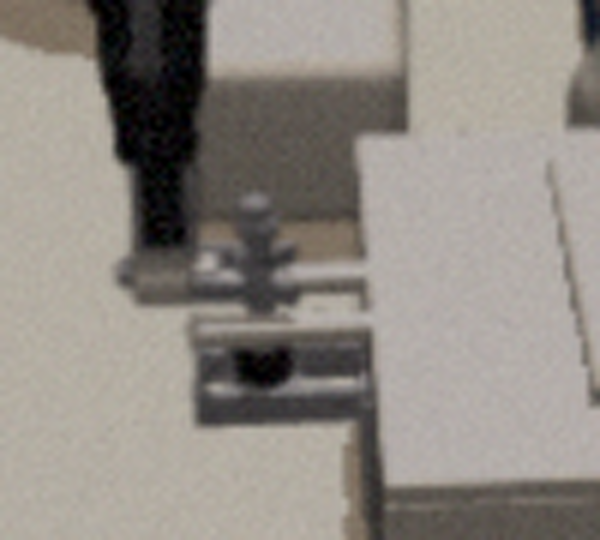

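The clip is around the pin with its tips spread, and it sits between the tongue and the head. I'll push on gently, countering the sag and tilt.

Request:
servo_tool(gripper=[-1, -1], xyz=[[1.5, 0, -0.7], [1.5, 0, -0.7]], rotation=[[0, 0.006, 0], [0, 0.006, 0]])

```text
t: 13.65
ee_pos: [0.4785, 0.1409, 0.1561]
tool_rot: [0.0, 1.0, 0.02, -0.002]
wrist_force: [-6.3, -1.8, -0.6]
grip_width: 0.0101
```

Request:
servo_tool(gripper=[-1, -1], xyz=[[1.8, 0, -0.5], [1.8, 0, -0.5]], rotation=[[0, 0.006, 0], [0, 0.006, 0]])

```text
t: 13.82
ee_pos: [0.4786, 0.1409, 0.1558]
tool_rot: [0.0, 1.0, 0.02, 0.0]
wrist_force: [-6.9, -0.9, 0.2]
grip_width: 0.0103
```

Request:
servo_tool(gripper=[-1, -1], xyz=[[2.2, 0, -0.9], [2.2, 0, -0.9]], rotation=[[0, 0.004, 0], [0, 0.004, 0]])

```text
t: 13.98
ee_pos: [0.4787, 0.1409, 0.1559]
tool_rot: [0.001, 1.0, 0.02, -0.0]
wrist_force: [-7.6, -1.1, -1.3]
grip_width: 0.0102
```

Request:
servo_tool(gripper=[-1, -1], xyz=[[2.4, 0, -0.9], [2.4, 0, -0.9]], rotation=[[0, 0.004, 0], [0, 0.004, 0]])

```text
t: 14.15
ee_pos: [0.4789, 0.1409, 0.1559]
tool_rot: [0.001, 1.0, 0.02, -0.001]
wrist_force: [-8.8, -0.2, -0.6]
grip_width: 0.0097
```

Request:
servo_tool(gripper=[-1, -1], xyz=[[2.7, 0, -0.9], [2.7, 0, -0.9]], rotation=[[0, 0.005, 0], [0, 0.005, 0]])

```text
t: 14.32
ee_pos: [0.4792, 0.1409, 0.1558]
tool_rot: [0.001, 1.0, 0.02, -0.002]
wrist_force: [-9.0, -1.3, 0.4]
grip_width: 0.0102
```

Request:
servo_tool(gripper=[-1, -1], xyz=[[3.0, 0, -0.9], [3.0, 0, -0.9]], rotation=[[0, 0.005, 0], [0, 0.005, 0]])

```text
t: 14.48
ee_pos: [0.4797, 0.141, 0.1555]
tool_rot: [0.001, 1.0, 0.021, -0.003]
wrist_force: [-8.8, -0.7, -0.0]
grip_width: 0.0099
```

Request:
servo_tool(gripper=[-1, -1], xyz=[[3.0, 0, -1.2], [3.0, 0, -1.2]], rotation=[[0, 0.007, 0], [0, 0.007, 0]])

```text
t: 14.65
ee_pos: [0.48, 0.141, 0.1556]
tool_rot: [0.002, 1.0, 0.021, -0.002]
wrist_force: [-9.1, -1.8, -0.4]
grip_width: 0.0101
```

```bash
python3 - <<'E'
from h import *
st();goto([.487,.1408,.1575],.038)
c=cam("wrist");im=c["color"]
cv2.imwrite("pics/w14.png",cv2.resize(cv2.convertScaleAbs(im[120:350,215:415],alpha=1.3),None,fx=3,fy=2.6,interpolation=cv2.INTER_CUBIC))
c=cam("side");im=c["color"]
cv2.imwrite("pics/s14.png",cv2.resize(cv2.convertScaleAbs(im[110:200,230:330],alpha=1.5),None,fx=6,fy=6,interpolation=cv2.INTER_CUBIC))
E
```

```text
t 14.65
ee_pos [0.48   0.141  0.1556]
tool_rot [ 0.0016  0.9998  0.021  -0.0025]
wrist_force [-9.1293 -1.8469 -0.3787]
grip_width 0.0101
joints [ 0.0645  0.2587  1.7793 -0.0034  1.1087  1.5947]
shift tool mm [ 6.9  0.5 -2. ] in target frame [ 6.9  0.5 -1.9] rotvec [0.003 0.005 0.004] yaw now 0.0421
```

View pics/w14.png

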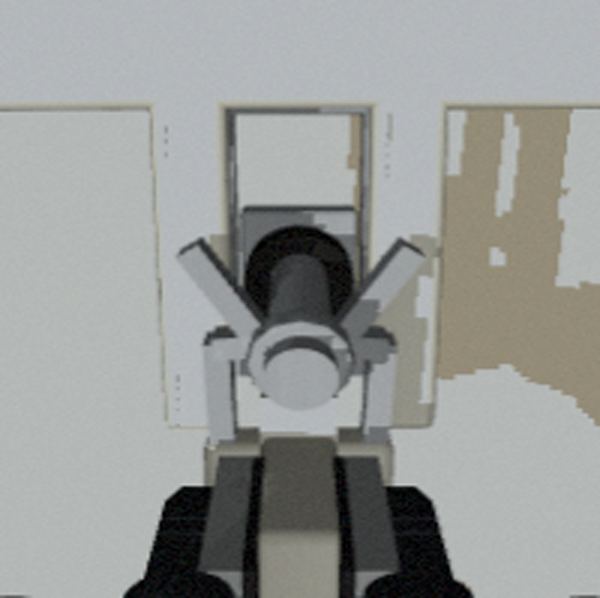

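View pics/s14.png

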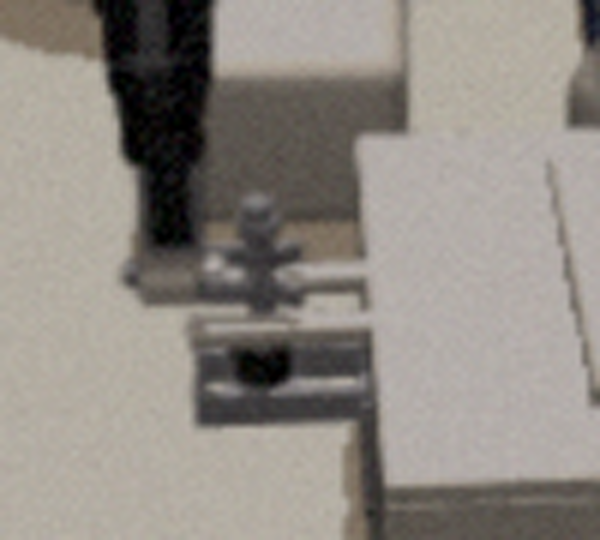

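Request:
servo_tool(gripper=[-1], xyz=[[3.3, 0, -1.2]], rotation=[[0, 0.007, -0.003]])

```text
t: 14.83
ee_pos: [0.4805, 0.141, 0.1556]
tool_rot: [0.002, 1.0, 0.023, -0.002]
wrist_force: [-8.5, -0.9, -0.8]
grip_width: 0.0099
```

Request:
servo_tool(gripper=[-1], xyz=[[3.3, 0, -1.2]], rotation=[[0, 0.007, -0.003]])

```text
t: 14.92
ee_pos: [0.4815, 0.141, 0.1557]
tool_rot: [0.002, 1.0, 0.024, -0.001]
wrist_force: [-6.0, -1.0, -1.2]
grip_width: 0.0099
```

Request:
servo_tool(gripper=[-1], xyz=[[3.3, 0, -1.2]], rotation=[[0, 0.007, -0.003]])

```text
t: 15.0
ee_pos: [0.4844, 0.141, 0.1565]
tool_rot: [0.002, 1.0, 0.026, 0.002]
wrist_force: [2.7, -0.7, -0.7]
grip_width: 0.0103
```

Request:
servo_tool(gripper=[-1], xyz=[[1, 0, 0]], rotation=[[0, 0, 0.005]])

```text
t: 15.08
ee_pos: [0.4868, 0.1412, 0.157]
tool_rot: [0.002, 1.0, 0.023, 0.004]
wrist_force: [-2.1, -0.0, 1.1]
grip_width: 0.0094
```

Request:
servo_tool(gripper=[-1], xyz=[[1, 0, 0]], rotation=[[0, 0, 0.005]])

```text
t: 15.17
ee_pos: [0.4876, 0.1413, 0.157]
tool_rot: [0.002, 1.0, 0.021, 0.003]
wrist_force: [-7.3, -0.9, 0.6]
grip_width: 0.01
```

```bash
python3 - <<'E'
from h import *
st();goto([.487,.1408,.1575],.038)
c=cam("wrist");im=c["color"]
cv2.imwrite("pics/w15.png",cv2.resize(cv2.convertScaleAbs(im[120:350,215:415],alpha=1.3),None,fx=3,fy=2.6,interpolation=cv2.INTER_CUBIC))
E
```

```text
t 15.1667
ee_pos [0.4876 0.1413 0.157 ]
tool_rot [0.0018 0.9998 0.0207 0.0034]
wrist_force [-7.3273 -0.9237  0.6153]
grip_width 0.01
joints [ 0.0647  0.2629  1.7693 -0.0043  1.1028  1.596 ]
shift tool mm [-0.6  0.5 -0.5] in target frame [-0.6  0.5 -0.5] rotvec [ 0.004 -0.007  0.003] yaw now 0.0414
```

View pics/w15.png

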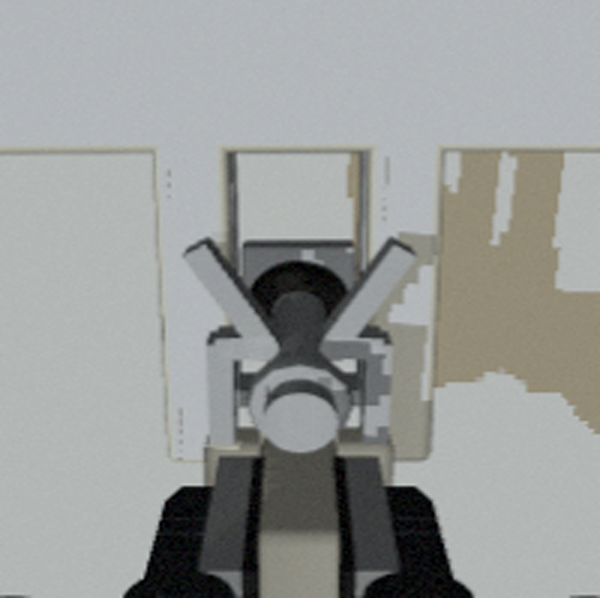

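It snapped: the load reversed to +2.7 N, then a solid stop at −7 N, and the tips narrowed to about 31 mm. I'll ease off and release.

Request:
servo_tool(gripper=[-1, -1], xyz=[[-0.5, 0, 0], [0, 0, 0]], rotation=[[0, 0, 0], [0, 0, 0]])

```text
t: 15.38
ee_pos: [0.4869, 0.1413, 0.1571]
tool_rot: [0.002, 1.0, 0.02, 0.003]
wrist_force: [-2.6, -0.5, -0.5]
grip_width: 0.0099
```

Request:
servo_tool(gripper=[-0.4, -0.4, 0, 0], xyz=[[0, 0, 0], [0, 0, 0], [0, 0, 0], [0, 0, 0]], rotation=[[0, 0, 0], [0, 0, 0], [0, 0, 0], [0, 0, 0]])

```text
t: 15.72
ee_pos: [0.4907, 0.1416, 0.1586]
tool_rot: [0.001, 1.0, 0.02, 0.007]
wrist_force: [-0.2, -0.0, 0.0]
grip_width: 0.0427
```

```bash
python3 - <<'E'
from h import *
st()
c=cam("wrist");im=c["color"]
cv2.imwrite("pics/w16.png",cv2.resize(im[120:420,165:465],None,fx=2.6,fy=2,interpolation=cv2.INTER_CUBIC))
E
```

```text
t 15.7167
ee_pos [0.4907 0.1416 0.1586]
tool_rot [0.0013 0.9998 0.0197 0.0072]
wrist_force [-0.1979 -0.0259  0.0339]
grip_width 0.0427
joints [ 0.0646  0.262   1.7661 -0.0037  1.0992  1.5975]
```

View pics/w16.png

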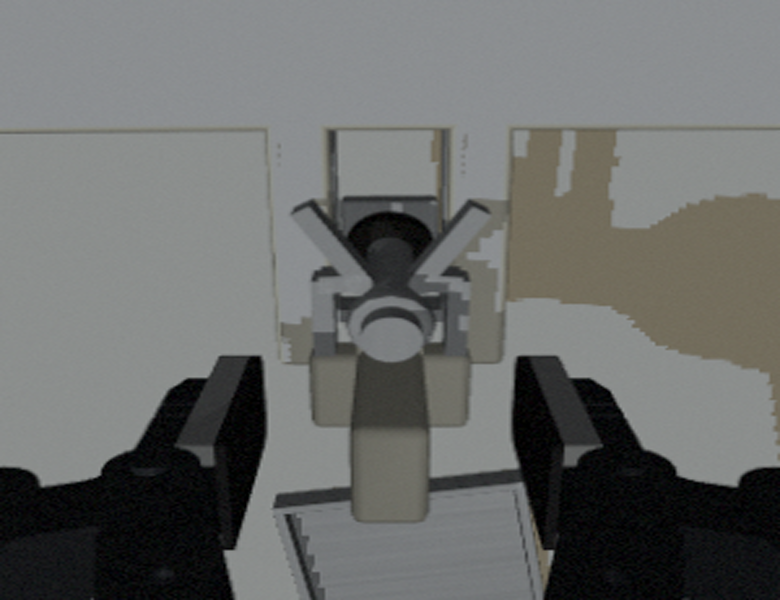

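The fingers are clear on both sides, with the clip centred at about (390,430) and the pin at (390,330). I'll rise straight up and check.

Request:
servo_tool(gripper=[0, 0, 0, 0, 0, 0, 0, 0], xyz=[[0, 0, -10], [0, 0, -25], [0, 0, -30], [-20, 0, -30], [-40, 0, -20], [-40, 0, 0], [-20, 0, 0], [0, 0, 0]], rotation=[[0, 0, 0], [0, 0, 0], [0, 0, 0], [0, 0, 0], [0, 0, 0], [0, 0, 0], [0, 0, 0], [0, 0, 0]])

```text
t: 16.43
ee_pos: [0.3695, 0.1369, 0.2817]
tool_rot: [0.001, 1.0, 0.019, 0.011]
wrist_force: [0.5, 0.5, 0.2]
grip_width: 0.0431
```

```bash
python3 - <<'E'
from h import *
st()
a=cam("wrist")["color"];b=cam("side")["color"]
o=np.zeros((600,800,3),np.uint8)
o[:600,:400]=cv2.resize(a[80:330,230:397],(400,600));o[:400,400:]=cv2.resize(cv2.convertScaleAbs(b[100:190,230:320],alpha=1.4),(400,400))
cv2.imwrite("pics/f.png",o);cv2.imwrite("pics/fs.png",b)
E
```

```text
t 16.4333
ee_pos [0.3695 0.1369 0.2817]
tool_rot [0.001  0.9998 0.0191 0.0108]
wrist_force [0.4851 0.4665 0.1765]
grip_width 0.0431
joints [ 0.0727 -0.069   1.8212 -0.0032  1.3679  1.6059]
```

View pics/f.png

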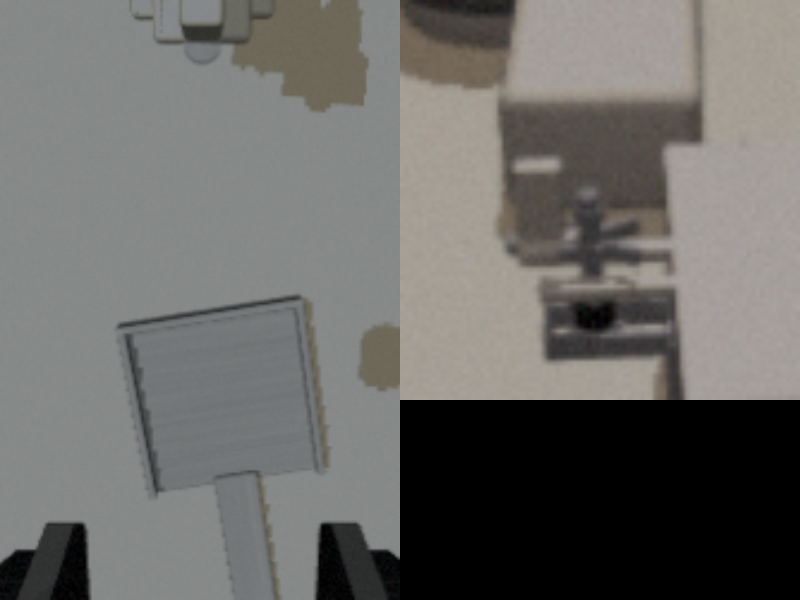

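View pics/fs.png

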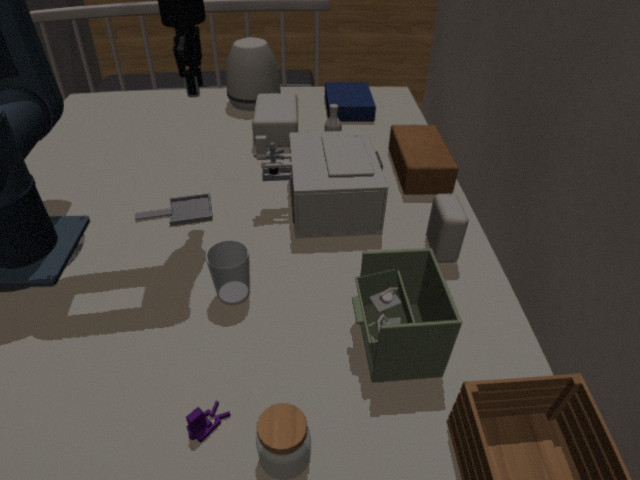

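```bash
python3 - <<'E'
from h import *
T=cam("top");im=T["color"]
print(env.finish_job())
cv2.imwrite("pics/ft.png",cv2.resize(im[240:340,130:370],None,fx=3.3,fy=5))
E
```

```text
the job is handed in; nothing more can be done
None
```

View pics/ft.png

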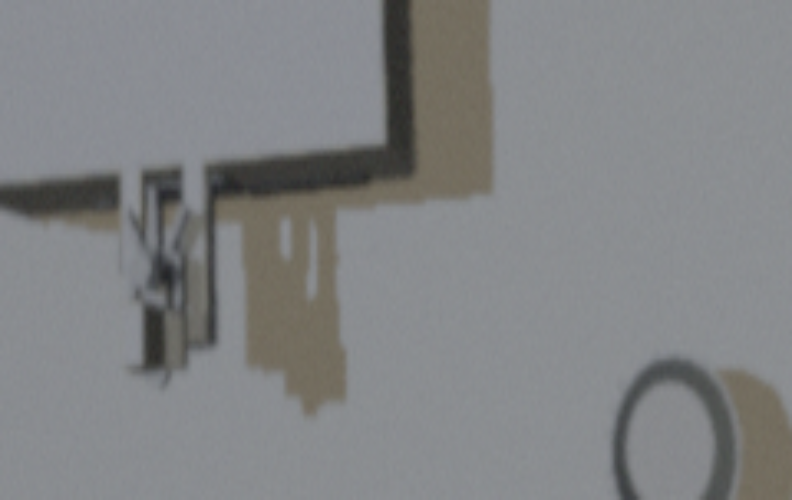

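The lid is shut with its tongue around the pin, and the white clip is snapped home on the pin and released. I handed the job in at about 16.5 s, and the simulator gave no verdict.

- **Snap:** the push load rose to about 9 N, reversed to +2.7 N as the legs passed the pin, then met a solid stop.
- **Force slightly over:** against that stop the push read about 7 N for a moment, over the 5 N you asked for. I backed off to under 3 N before letting go, and it stayed below the limits that fail the job.
- **Clip position:** in the last pictures the leg tips are about 30.5–31 mm apart. The clip looks level within about 0.04 rad and sits between the tongue and the pin's head. The pin stands about 12 mm nearer than mid-slot, so the pocket is about 12 mm from the lock point along the push (limit 18 mm). That rests on camera readings that differ by a few millimetres.
- **Tumbler and arm:** the tumbler looks upright and unmoved. The arm finished raised and touching nothing.
- **Measurements that disagreed:** the wrist camera placed the clip's grip about 5 mm to the side of where the jaws closed on it. I set the final lateral alignment from the clip and pin seen together in one wrist picture.

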